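Load and start a dry-block heater

TASK

Get the sample jars warming: lift the cover plate off the block heater and lay it flat, grip up, on the bench clear of the heater. Then drop every amber black-capped jar that is there upright into a pocket of its own, push the blade of the white temperature logger from its holder into the block's slot until its shoulder rests on the block, and last of all throw the heater's lever fully towards the block. Leave the other things on the bench where they stand.

Things in the scene. Friction and masses are not known exactly. Their poses are not given: they have to be found in the camera images.
- heater: Cream dry-block heater, fixed to the bench, 220 (x) x 310 (y) mm, origin at its underside; x axis points from its low control panel (at x -112 to -37 mm, 50 mm high) to the aluminium block behind it (x -37 to +107 mm, y -155 to +155 mm, flat top 90 mm above the bench). The block has six round pockets in two rows of three and one narrow slot near its +y end.
- pocket0 (a point): Centre of the mouth of pocket 0 in the block's top: a round bore 58 mm across with a slightly bevelled rim, 38 mm deep, flat floor. Pockets stand 70 mm apart in x and 86 mm in y of the heater.
- pocket1 (a point): Centre of the mouth of pocket 1 in the block's top: a round bore 58 mm across with a slightly bevelled rim, 38 mm deep, flat floor. Pockets stand 70 mm apart in x and 86 mm in y of the heater.
- pocket2 (a point): Centre of the mouth of pocket 2 in the block's top: a round bore 58 mm across with a slightly bevelled rim, 38 mm deep, flat floor. Pockets stand 70 mm apart in x and 86 mm in y of the heater.
- pocket3 (a point): Centre of the mouth of pocket 3 in the block's top: a round bore 58 mm across with a slightly bevelled rim, 38 mm deep, flat floor. Pockets stand 70 mm apart in x and 86 mm in y of the heater.
- pocket4 (a point): Centre of the mouth of pocket 4 in the block's top: a round bore 58 mm across with a slightly bevelled rim, 38 mm deep, flat floor. Pockets stand 70 mm apart in x and 86 mm in y of the heater.
- pocket5 (a point): Centre of the mouth of pocket 5 in the block's top: a round bore 58 mm across with a slightly bevelled rim, 38 mm deep, flat floor. Pockets stand 70 mm apart in x and 86 mm in y of the heater.
- slot (a point): Centre of the mouth of the probe slot in the block's top, same axes as the heater: 37 mm long (along x) and 10 mm wide (along y), 55 mm deep, vertical.
- cover: Loose grey cover plate lying over the block's pockets at the start: 145 (x) x 240 (y) x 6 mm, 0.3 kg, origin at the centre of its underside; on its middle stands a black grip rib 16 (x) x 90 (y) mm, whose top is 42 mm above the underside. Where it lies on the block its underside is 90 mm above the bench.
- probe: Wireless temperature logger, upright in its holder at the start: flat steel blade 32 (x) x 5 (y) mm, 50 mm from tip to shoulder, under a white plastic head 52 (x) x 24 (y) x 55 (z) mm; 0.09 kg. Origin at the blade's tip, z up; the head spans z 50 to 105 mm. Either way round will do.
- holder: Fixed holder of the logger, white block 80 x 60 mm on a black foot 90 x 70 mm, top at 67 mm; its slot, along its x, is 37 x 10 mm and 55 mm deep (the logger's shoulder rests on top). Origin at its underside.
- jar1: Round amber sample jar with black cap, 54 mm across, 75 mm tall, heavy-bottomed, 0.12 kg, origin at the centre of its base, z up. Three to five such jars are present (absent ones read None).
- jar2: Round amber sample jar with black cap, 54 mm across, 75 mm tall, heavy-bottomed, 0.12 kg, origin at the centre of its base, z up. Three to five such jars are present (absent ones read None).
- jar3: Round amber sample jar with black cap, 54 mm across, 75 mm tall, heavy-bottomed, 0.12 kg, origin at the centre of its base, z up. Three to five such jars are present (absent ones read None).
- jar4: Round amber sample jar with black cap, 54 mm across, 75 mm tall, heavy-bottomed, 0.12 kg, origin at the centre of its base, z up. Three to five such jars are present (absent ones read None).
- jar5: Round amber sample jar with black cap, 54 mm across, 75 mm tall, heavy-bottomed, 0.12 kg, origin at the centre of its base, z up. Three to five such jars are present (absent ones read None).
- switch (a joint): Black-tipped toggle lever on the heater's control panel: 0 = off (leans to the heater's -x, away from the block), 1.0 rad = fully on (leans to +x, towards the block); it stays where it is left.
- switch_tip (a point): Centre of the lever's ball, 26 mm across. It swings on a 60 mm radius about a pivot 72 mm above the bench at heater x -74, y -85 mm, axis along heater y.
- bottle: Bystander: wide squat jar with label and white cap, 64 mm across, 85 mm tall, too wide for a pocket; origin at its base.
- beaker: Bystander: white open cup, 72 mm across, 85 mm tall; origin at its base.
- carton: Bystander: small cardboard carton 90 x 60 x 45 mm; origin at its underside.
- dishes: Bystander: stack of white culture dishes, 90 mm across, 38 mm tall; origin at its base.
- spatula: Bystander: spatula 180 mm long lying on the bench along its x; origin under its middle.
- flask: Bystander: bottle 70 mm across, 150 mm tall; origin at its base.
Mind the look-alikes: they are no part of the job. What is shaped like the jar2 but red or yellow is not meant.

How it is judged:
On the way, in this order (a step that is already met when the one before it is completed fails the run):
1. the cover lies flat on the bench clear of the heater (height (world z) of cover below 0.008 m and angle between cover's own z axis and vertical below 0.05 rad and linear speed of cover below 0.03 m/s and horizontal distance between cover and heater above 0.16 m), for 0.2 s.
2. every jar present stands at the bottom of a pocket and the logger's blade is home in the slot (((horizontal distance between jar1 and pocket0 below 0.006 m and z of jar1 in the frame of pocket0 below -0.032 m) or (horizontal distance between jar1 and pocket1 below 0.006 m and z of jar1 in the frame of pocket1 below -0.032 m) or (horizontal distance between jar1 and pocket2 below 0.006 m and z of jar1 in the frame of pocket2 below -0.032 m) or (horizontal distance between jar1 and pocket3 below 0.006 m and z of jar1 in the frame of pocket3 below -0.032 m) or (horizontal distance between jar1 and pocket4 below 0.006 m and z of jar1 in the frame of pocket4 below -0.032 m) or (horizontal distance between jar1 and pocket5 below 0.006 m and z of jar1 in the frame of pocket5 below -0.032 m)) and angle between each of jar1, jar2, jar3, jar4, jar5, probe's own z axis and vertical below 0.1 rad and linear speed of each of jar1, jar2, jar3, jar4, jar5, probe below 0.03 m/s and ((horizontal distance between jar2 and pocket0 below 0.006 m and z of jar2 in the frame of pocket0 below -0.032 m) or (horizontal distance between jar2 and pocket1 below 0.006 m and z of jar2 in the frame of pocket1 below -0.032 m) or (horizontal distance between jar2 and pocket2 below 0.006 m and z of jar2 in the frame of pocket2 below -0.032 m) or (horizontal distance between jar2 and pocket3 below 0.006 m and z of jar2 in the frame of pocket3 below -0.032 m) or (horizontal distance between jar2 and pocket4 below 0.006 m and z of jar2 in the frame of pocket4 below -0.032 m) or (horizontal distance between jar2 and pocket5 below 0.006 m and z of jar2 in the frame of pocket5 below -0.032 m)) and ((horizontal distance between jar3 and pocket0 below 0.006 m and z of jar3 in the frame of pocket0 below -0.032 m) or (horizontal distance between jar3 and pocket1 below 0.006 m and z of jar3 in the frame of pocket1 below -0.032 m) or (horizontal distance between jar3 and pocket2 below 0.006 m and z of jar3 in the frame of pocket2 below -0.032 m) or (horizontal distance between jar3 and pocket3 below 0.006 m and z of jar3 in the frame of pocket3 below -0.032 m) or (horizontal distance between jar3 and pocket4 below 0.006 m and z of jar3 in the frame of pocket4 below -0.032 m) or (horizontal distance between jar3 and pocket5 below 0.006 m and z of jar3 in the frame of pocket5 below -0.032 m)) and ((horizontal distance between jar4 and pocket0 below 0.006 m and z of jar4 in the frame of pocket0 below -0.032 m) or (horizontal distance between jar4 and pocket1 below 0.006 m and z of jar4 in the frame of pocket1 below -0.032 m) or (horizontal distance between jar4 and pocket2 below 0.006 m and z of jar4 in the frame of pocket2 below -0.032 m) or (horizontal distance between jar4 and pocket3 below 0.006 m and z of jar4 in the frame of pocket3 below -0.032 m) or (horizontal distance between jar4 and pocket4 below 0.006 m and z of jar4 in the frame of pocket4 below -0.032 m) or (horizontal distance between jar4 and pocket5 below 0.006 m and z of jar4 in the frame of pocket5 below -0.032 m)) and ((horizontal distance between jar5 and pocket0 below 0.006 m and z of jar5 in the frame of pocket0 below -0.032 m) or (horizontal distance between jar5 and pocket1 below 0.006 m and z of jar5 in the frame of pocket1 below -0.032 m) or (horizontal distance between jar5 and pocket2 below 0.006 m and z of jar5 in the frame of pocket2 below -0.032 m) or (horizontal distance between jar5 and pocket3 below 0.006 m and z of jar5 in the frame of pocket3 below -0.032 m) or (horizontal distance between jar5 and pocket4 below 0.006 m and z of jar5 in the frame of pocket4 below -0.032 m) or (horizontal distance between jar5 and pocket5 below 0.006 m and z of jar5 in the frame of pocket5 below -0.032 m)) and horizontal distance between probe and slot below 0.006 m and z of probe in the frame of slot below -0.046 m), for 0.2 s.
3. the lever is thrown to on (value of joint switch above 0.85 rad), for 0.2 s.
At the end, for the whole second after the job is handed in: Each jar upright at a pocket's bottom (6 mm of axis, 32 mm deep), logger upright in the slot (6 mm, 46 mm deep), cover flat, grip up on the bench with its centre over 160 mm from the heater's, lever above 0.85 rad; all at rest (all of step 1 and all of step 2 and value of joint switch above 0.85 rad); the robot touches nothing.
It fails at once if another thing on the bench is shoved more than 50 mm or knocked over (distance of any of bottle, beaker, carton, dishes, spatula, flask from where it was at the start of the episode above 0.05 m or angle between any of bottle, beaker, carton, dishes, spatula, flask's own z axis and vertical above 0.6 rad).
Of jar1, jar2, jar3, jar4, jar5 only 3 to 5 are there at a start; the rules pass over those that are not, and their reading is None.
At some moment in a run one of jar1, jar2, jar3, jar4, jar5, cover may be knocked a few centimetres aside while the robot is not near it.
It also fails if it takes over 210 s, if anything falls off the work surface, if the arm or the gripper's body presses on something with over 40 N, if the wrist force passes 120 N, or if a joint passes its speed limit or range.

ROBOT

A 6-joint arm with a two-finger parallel gripper is mounted at the origin on the work surface. World frame = base frame: x ahead of the robot, y to its left, z up, the work surface at z = 0. Lengths are in m, angles in rad, forces in N, time in s.
With the tool pointing down it reaches from about 0.25 to 0.725 m from the base axis. Payload 4 kg.
Tool frame: the origin (TCP) lies at the very end of the fingers, on their centre line; the grasp point (between the pads) lies 19 mm behind it; z points along the fingers, x is the direction in which the jaws open and shut, and the axes are right-handed (so a half turn about z gives the same grasp; the last joint's range is limited). The gripper opens to 85 mm and grips with 20 to 120 N. Pads are 22 mm wide; open, the fingers measure 114 mm over their backs; the gripper's body (76 mm by 85 mm) begins 54 mm behind the grasp point. The pads swing forward as they close: fully open they stand 13 mm farther back than shut.
Start: joints at [1.134, 0.241, 0.005, 1.335, 0, 1.571], TCP at [0.212, 0.453, 0.231] pointing down, gripper open.
Joint ranges: [-2.72, 2.72], [-1.05, 1.87], [-1.09, 1.28], [-1.99, 2.15], [-1.42, 1.44], [-3.14, 3.14]. Speed limits (rad/s): [2.79, 2.79, 3.14, 3.14, 3.14, 3.14].

INTERFACE

Orientations are given as [roll, pitch, yaw] about the fixed x, y, z axes, in that order (R = Rz(yaw) Ry(pitch) Rx(roll)).
In Python, from cell import * gives the robot as it stands. The module is installed in compiled form; this text tells all that it offers.
- The arm moves only by the shell command python3 -m creep 'ROWS'. ROWS is JSON, one flat list of numbers, 5 for each row, row after row: the closure, from 0 (fully open) to 1 (shut), then the shift along the tool's x, y, z in m, then the turn about the tool's z in degrees. In form: [grip, x, y, z, spin, grip, x, y, z, spin, ...]. A call has exactly 5 rows; each row shifts and turns the pose as measured when the row begins, along the tool's axes as they then stand; what a row does not reach is not made up. A row lasts 1/8 s, in which the tool goes at most 62.5 mm and 10.7 degrees, less where a joint would pass 70% of its speed; a pose out of reach is approached as far as the arm can. A call with a gripper value outside its range is refused whole. The fingers move at their own pace and stop on an object; the grip force is fixed at half the most. Time passes only in rows, so rows that do not move let the fingers close, or fill a call up. It gives the time, the measured TCP pose, the force and the opening at its end, in the units of the state.
- get_state(): the state, without advancing time (a new reading comes with each control period).
- snapshot(name): name is "side" or "top" or "wrist"; returns the picture (384x512x3 uint8, red, green, blue); there is no depth.
- camera_info(name): a dict with "fx", "fy", "cx", "cy" (pixels), "k1" (the pictures are not rectified: a ray, as slopes to the right and down, at radius r is drawn at 1 + k1 r^2 times it, then the intrinsics apply), "R" (3x3) and "t" (3): a world point X has camera coordinates R X + t. Camera axes: x right, y down, z forward; pixel columns grow to the right and rows downward; lengths in m; the calibration is good to about 2 mm. A picture is of the moment at which its call begins: read the wrist's pose just before it. camera_info takes no time and is no camera call; for the wrist camera it gives the pose at the moment of the call.
- hand_in(): hands the job in, once; it reports no verdict.
The state is a dict: "time_s": time; "qpos": joint angles; "joint_velocities": joint speeds; "tau": joint torques, N m; "eef_pos": TCP position; "eef_rot": TCP orientation; "force": force on the tool from outside, world axes, zero at the start; "moment": the same for the moment, N m; "opening": finger opening in m.
Only numpy, scipy, OpenCV 4.12 (cv2) and the standard library are available. Lean on these libraries where they do the work, as an engineer would, in place of code of your own. Each camera call takes 0.05 s, during which the arm holds its last target.

## Working session

There is one attempt and no reset: what is moved stays moved. The work goes in short steps, Python scripts to look and compute and a shell command to move; the robot and the scene stay as the last step left them, time stands still between calls to the robot, and variables do not carry over. Pictures are saved under pics/ and viewed, and the job is handed in when it is done.

```bash
mkdir -p pics; cat > h.py <<'E'
from cell import *
import numpy as np, cv2, json
def pix2ray(ci,u,v):
    x=(u-ci["cx"])/ci["fx"]; y=(v-ci["cy"])/ci["fy"]
    k=ci["k1"]; rd=np.hypot(x,y); r=rd
    for _ in range(30): r=rd/(1+k*r*r)
    s=r/rd if rd>0 else 1
    R=np.array(ci["R"]);t=np.array(ci["t"])
    d=R.T@np.array([x*s,y*s,1]); return -R.T@t,d
def onplane(ci,u,v,z):
    o,d=pix2ray(ci,u,v); return o+d*(z-o[2])/d[2]
def proj(ci,X):
    c=np.array(ci["R"])@np.array(X)+np.array(ci["t"]); x,y=c[0]/c[2],c[1]/c[2]
    f=1+ci["k1"]*(x*x+y*y); return np.array([ci["fx"]*x*f+ci["cx"],ci["fy"]*y*f+ci["cy"]])
def shot(name,fn,scale=1.5):
    ci=camera_info(name); im=snapshot(name)
    cv2.imwrite(f"pics/{fn}_raw.png",im[:,:,::-1])
    cv2.imwrite(f"pics/{fn}.png",cv2.resize(im[:,:,::-1],None,fx=scale,fy=scale,interpolation=cv2.INTER_CUBIC))
    json.dump({k:np.array(v).tolist() for k,v in ci.items()},open(f"pics/{fn}.json","w"))
    return im,ci
E
python3 - <<'E'
from h import *
s=get_state(); print(s)
for n in("side","top","wrist"):
    im,ci=shot(n,n+"0"); print(n,ci)
E
```

```text
{'time_s': 0.0, 'qpos': array([1.13398106e+00, 2.41440017e-01, 3.75019608e-03, 1.33515357e+00,
       1.69180800e-05, 1.57078083e+00]), 'joint_velocities': array([-5.29864335e-04, -9.51442440e-04, -9.21161570e-04, -8.01987086e-04,
        4.75445693e-04,  4.95223829e-05]), 'tau': array([ 1.24509417e-03, -3.72315538e+01,  2.52409065e+01,  1.69457286e-02,
       -1.54768350e-04, -2.11934470e-06]), 'eef_pos': array([0.21126896, 0.4525092 , 0.23040932]), 'eef_rot': array([-3.14157570e+00,  2.04706456e-03,  1.13399656e+00]), 'force': array([ 0.55052885,  0.76719638, -0.08782354]), 'moment': array([ 0.0540531 ,  0.0019503 , -0.00256819]), 'opening': 0.08545633022846932}
side {'fx': 384.9407911914126, 'fy': 384.9407911914126, 'cx': 254.8423893541959, 'cy': 187.32047086702386, 'k1': 0.027760316565115545, 'R': array([[ 0.99467523, -0.10073961, -0.02174215],
       [-0.07870314, -0.60630449, -0.79132843],
       [ 0.06653575,  0.78882596, -0.61100458]]), 't': array([-0.48397994,  0.13718166,  1.3462031 ])}
top {'fx': 417.9323527954108, 'fy': 417.9323527954108, 'cx': 256.9358527814103, 'cy': 196.5825059929361, 'k1': -0.051435856694121394, 'R': array([[-0.02826518, -0.99942853,  0.01853921],
       [-0.99780841,  0.02709959, -0.06036551],
       [ 0.05982861, -0.02020483, -0.99800416]]), 't': array([-0.00711208,  0.48625568,  1.26106648])}
wrist {'fx': 293.53301936013895, 'fy': 293.53301936013895, 'cx': 250.68316651943562, 'cy': 191.23608516729297, 'k1': 0.004633949904473184, 'R': array([[ 0.42259539,  0.90631473, -0.00259938],
       [ 0.86769544, -0.40375636,  0.28997488],
       [ 0.26175898, -0.12479752, -0.95703073]]), 't': array([-0.49894731, -0.03920297,  0.37955348])}
```

View pics/top0.png

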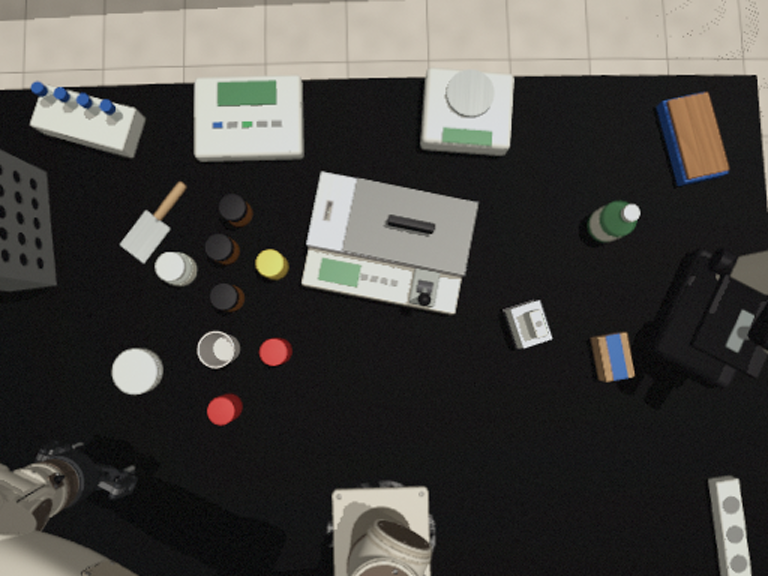

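View pics/side0.png

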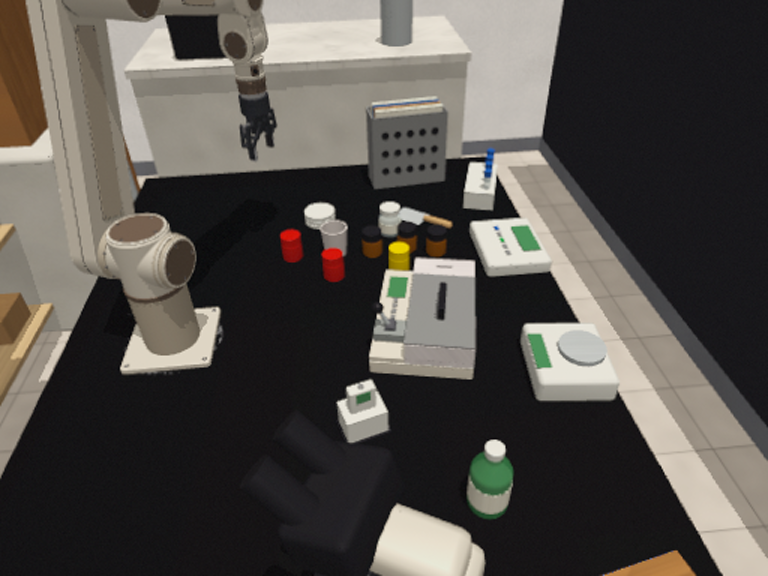

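View pics/wrist0.png

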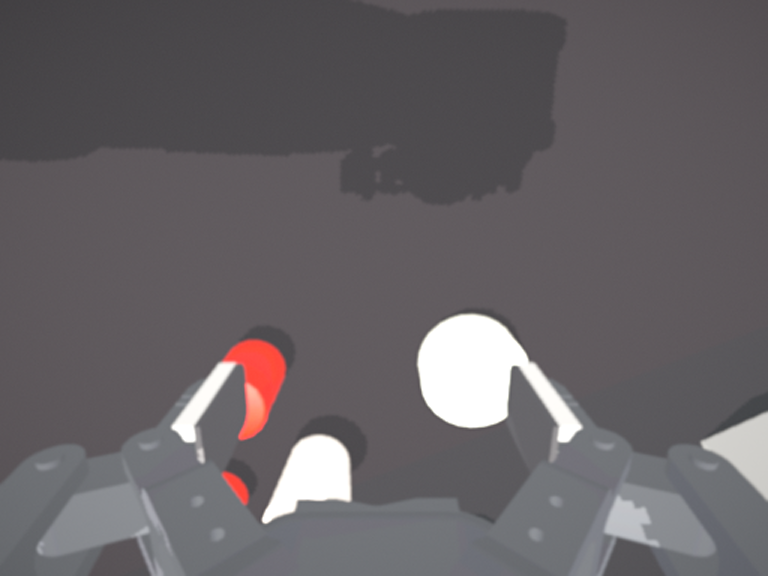

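```bash
python3 - <<'E'
import cv2
im=cv2.imread('pics/top0_raw.png')
c=im[105:220,195:325]; cv2.imwrite('pics/c1.png',cv2.resize(c,None,fx=6,fy=5,interpolation=cv2.INTER_CUBIC))
c=im[110:290,70:220]; cv2.imwrite('pics/c2.png',cv2.resize(c,None,fx=3.3,fy=3.3,interpolation=cv2.INTER_CUBIC))
E
```

```text
(no output)
```

View pics/c1.png

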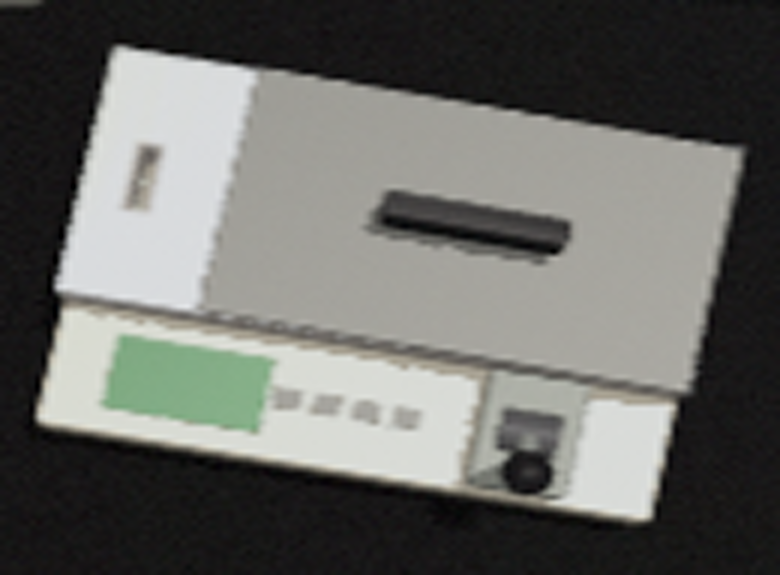

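View pics/c2.png

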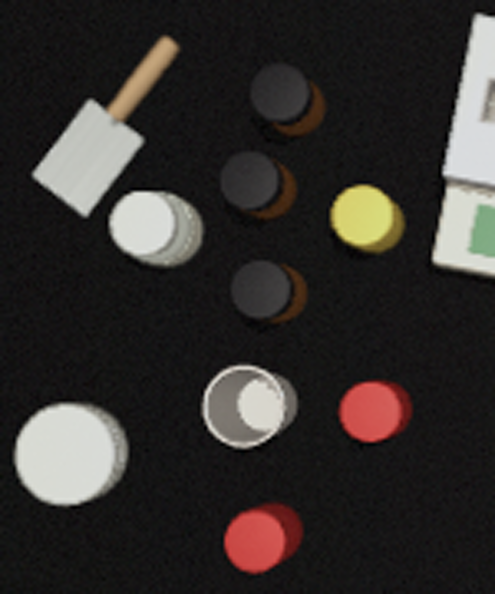

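```bash
python3 - <<'E'
from h import *
ci=camera_info("top")
im=cv2.imread('pics/top0_raw.png')
P=lambda x,y,z:onplane(ci,195+x/6-.4,105+y/5-.4,z)
for n,x,y,z in [("blkTL",115,45,.09),("blkBL",55,292,.09),("cvTR",746,148,.096),("cvBR",690,392,.096),("cvTL",257,70,.096),("cvBL",203,308,.096),("slot",145,178,.09),("ribL",382,200,.132),("ribR",570,235,.132),("ball",527,470,.11),("panBL",38,422,.05),("panBR",650,520,.05)]:
    print(n,P(x,y,z).round(4))
hsv=cv2.cvtColor(im,cv2.COLOR_BGR2HSV)
def centers(mask,z,roi):
    m=np.zeros_like(mask); x0,y0,x1,y1=roi; m[y0:y1,x0:x1]=mask[y0:y1,x0:x1]
    for c in cv2.findContours(m,cv2.RETR_EXTERNAL,cv2.CHAIN_APPROX_NONE)[0]:
        a=cv2.contourArea(c)
        if a<60: continue
        (u,v),r=cv2.minEnclosingCircle(c); print((round(u,1),round(v,1)),round(r,1),a,onplane(ci,u,v,z).round(4))
# caps: dark gray but brighter than bench, low sat
g=im.max(axis=2); 
print([im[int(y),int(x)] for x,y in((155,138),(147,165),(149,198),(165,190))])
cap=((g>40)&(g<110)&(hsv[...,1]<80)).astype(np.uint8)*255
print("caps");centers(cap,.075,(130,120,172,215))
red=((hsv[...,1]>120)&(hsv[...,2]>140)).astype(np.uint8)*255
print("red/yel tops");centers(red,.075,(130,150,200,290))
w=((g>170)&(hsv[...,1]<40)).astype(np.uint8)*255
print("white .085");centers(w,.085,(70,150,165,270))
print("holder .067");centers(((g>100)&(hsv[...,1]<60)).astype(np.uint8)*255,.067,(330,195,375,240))
E
python3 - <<'E'
import cv2
im=cv2.imread('pics/top0_raw.png')
cv2.imwrite('pics/c3.png',cv2.resize(im[190:260,325:430],None,fx=7,fy=7,interpolation=cv2.INTER_CUBIC))
E
```

```text
blkTL [0.7265 0.0997 0.09  ]
blkBL [0.5825 0.1314 0.09  ]
cvTR [ 0.6572 -0.2037  0.096 ]
cvBR [ 0.516  -0.1713  0.096 ]
cvTL [0.7085 0.0311 0.096 ]
cvBL [0.5705 0.0603 0.096 ]
slot [0.6478 0.0868 0.09  ]
ribL [ 0.6242 -0.026   0.132 ]
ribR [ 0.6023 -0.1131  0.132 ]
ball [ 0.4725 -0.0906  0.11  ]
panBL [0.5108 0.1456 0.05  ]
panBR [ 0.4443 -0.1555  0.05  ]
[array([51, 51, 52], dtype=uint8), array([53, 53, 53], dtype=uint8), array([55, 54, 55], dtype=uint8), array([18, 19, 20], dtype=uint8)]
caps
(148.6, 197.3) 8.7 213.5 [0.4887 0.2953 0.075 ]
(145.0, 164.0) 8.6 202.5 [0.5864 0.3047 0.075 ]
(154.5, 138.0) 8.6 190.0 [0.6624 0.276  0.075 ]
red/yel tops
(146.9, 273.7) 9.2 240.0 [0.2687 0.3034 0.075 ]
(181.9, 234.3) 9.2 237.0 [0.379  0.2004 0.075 ]
(179.7, 174.6) 9.4 245.0 [0.5525 0.2038 0.075 ]
white .085
(90.0, 246.7) 15.6 661.0 [0.3506 0.4638 0.085 ]
(143.4, 232.6) 12.2 167.5 [0.3871 0.3092 0.085 ]
(112.7, 177.0) 9.6 260.0 [0.5497 0.3963 0.085 ]
(96.5, 157.6) 16.4 434.0 [0.6076 0.4433 0.085 ]
holder .067
(352.1, 216.4) 17.8 612.0 [ 0.4169 -0.2976  0.067 ]
```

View pics/c3.png

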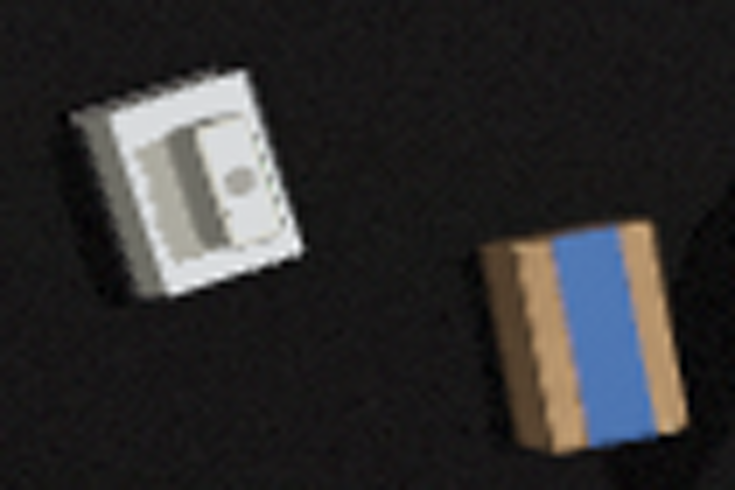

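```bash
cat > plan.py <<'E'
# usage: plan.py x y z yawdeg : print suggested tool-frame steps
import sys
from h import *
from scipy.spatial.transform import Rotation as Ro
def plan(p,yawd,step=.06,verbose=True):
    s=get_state(); R=Ro.from_euler('xyz',s["eef_rot"]).as_matrix(); pos=s["eef_pos"]
    yaw=np.degrees(np.arctan2(R[1,0],R[0,0]))
    dy=(yaw-yawd+90)%180-90   # spin (tool z down) , half-turn symmetric
    d=np.array(p)-pos
    n=max(int(np.ceil(np.linalg.norm(d)/step)),int(np.ceil(abs(dy)/10)),1)
    print("t",round(s["time_s"],2),"pos",pos.round(4),"yaw",round(yaw,1),"tilt",round(np.degrees(np.arccos(-R[2,2])),2),"open",round(s["opening"],4),"F",s["force"].round(1),"q6",s["qpos"][5].round(2))
    print("spin total",round(dy,1),"dist",np.linalg.norm(d).round(4),"n",n)
    for i in range(n):
        v=R.T@(d/n); print([*v.round(4)],round(dy/n,1))
        R=R@Ro.from_euler('z',dy/n,degrees=True).as_matrix()
if __name__=="__main__":
    a=[float(x) for x in sys.argv[1:5]]; plan(a[:3],a[3])
E
python3 plan.py 0.613 -0.070 0.22 -12.4
python3 - <<'E'
from h import *
ci=camera_info("top")
P=lambda x,y,z:onplane(ci,325+x/7-.43,190+y/7-.43,z).round(4)
for p in((112,115),(245,70),(303,252),(172,297)):print("h",P(*p,.067))
for p in((197,125),(245,112),(285,235),(232,247),(240,179)):print("p",P(*p,.122))
E
```

```text
t 0.15 pos [0.2113 0.4527 0.2306] yaw 65.0 tilt 0.09 open 0.0854 F [-0.6 -0.7  0.6] q6 1.57
spin total 77.4 dist 0.6593 n 11
[np.float64(-0.0276), np.float64(0.0532), np.float64(0.001)] 7.0
[np.float64(-0.0209), np.float64(0.0562), np.float64(0.001)] 7.0
[np.float64(-0.0138), np.float64(0.0583), np.float64(0.001)] 7.0
[np.float64(-0.0066), np.float64(0.0596), np.float64(0.001)] 7.0
[np.float64(0.0007), np.float64(0.0599), np.float64(0.001)] 7.0
[np.float64(0.0081), np.float64(0.0594), np.float64(0.001)] 7.0
[np.float64(0.0153), np.float64(0.0579), np.float64(0.001)] 7.0
[np.float64(0.0223), np.float64(0.0556), np.float64(0.001)] 7.0
[np.float64(0.0289), np.float64(0.0525), np.float64(0.001)] 7.0
[np.float64(0.0351), np.float64(0.0486), np.float64(0.001)] 7.0
[np.float64(0.0408), np.float64(0.0439), np.float64(0.001)] 7.0
h [ 0.4483 -0.2646  0.067 ]
h [ 0.4657 -0.3219  0.067 ]
h [ 0.3885 -0.3433  0.067 ]
h [ 0.3714 -0.287   0.067 ]
p [ 0.4416 -0.2867  0.122 ]
p [ 0.4463 -0.3064  0.122 ]
p [ 0.3965 -0.3206  0.122 ]
p [ 0.3923 -0.2989  0.122 ]
p [ 0.4194 -0.3032  0.122 ]
```

```bash
python3 -m creep '[0,-0.028,0.053,0,7, 0,-0.021,0.056,0,7, 0,-0.014,0.058,0,7, 0,-0.007,0.06,0,7, 0,0,0.06,0,7]'; python3 -m creep '[0,0.008,0.059,0,7, 0,0.015,0.058,0,7, 0,0.022,0.056,0,7, 0,0.029,0.052,0,7, 0,0.035,0.049,0,7]';python3 plan.py 0.613 -0.070 0.18 -12.4
```

```text
time_s: 0.78
eef_pos: [0.3941, 0.2102, 0.2291]
eef_rot: [3.14, 0.002, 0.515]
force: [0.5, 0.0, -0.3]
opening: 0.0854
time_s: 1.4
eef_pos: [0.5771, -0.0388, 0.2283]
eef_rot: [3.141, 0.001, -0.117]
force: [1.1, 1.6, 0.8]
opening: 0.0854
t 1.4 pos [ 0.5771 -0.0388  0.2283] yaw -6.7 tilt 0.09 open 0.0854 F [1.1 1.6 0.8] q6 1.62
spin total 5.7 dist 0.0678 n 2
[np.float64(0.0197), np.float64(0.0134), np.float64(0.0241)] 2.8
[np.float64(0.0203), np.float64(0.0124), np.float64(0.0241)] 2.8
```

```bash
python3 -m creep '[0,0.02,0.013,0.02,3, 0,0.02,0.012,0.02,3, 0,0,0,0,0, 0,0,0,0,0, 0,0,0,0,0]';python3 - <<'E'
from h import *
shot("wrist","w1"); 
E
python3 plan.py 0.613 -0.070 0.105 -12.4
```

```text
time_s: 2.02
eef_pos: [0.6146, -0.0745, 0.1857]
eef_rot: [3.141, 0.004, -0.232]
force: [-0.1, 0.5, -0.0]
opening: 0.0856
t 2.08 pos [ 0.6147 -0.0744  0.1859] yaw -13.3 tilt 0.19 open 0.0853 F [-0.2  0.4  0.3] q6 1.68
spin total -0.9 dist 0.0811 n 2
[np.float64(-0.0012), np.float64(-0.002), np.float64(0.0405)] -0.4
[np.float64(-0.0012), np.float64(-0.002), np.float64(0.0405)] -0.4
```

View pics/w1.png

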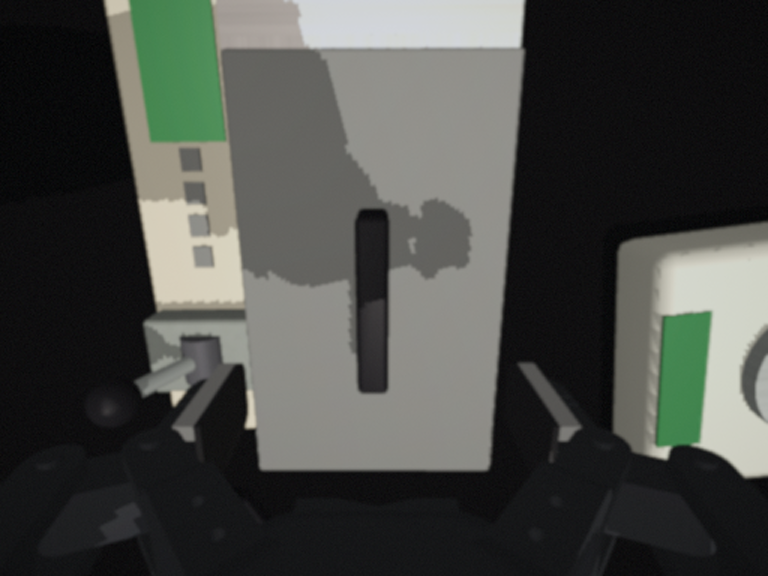

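```bash
cat >> h.py <<'E'
def load(fn): return json.load(open(f"pics/{fn}.json"))
E
python3 - <<'E'
from h import *
c=load("w1")
a=onplane(c,372/1.5,210/1.5,.132);b=onplane(c,373/1.5,376/1.5,.132)
print(a,b,(a+b)/2,np.degrees(np.arctan2(*(a-b)[:2])))
E
```

```text
[ 0.62506822 -0.02590805  0.132     ] [ 0.60659322 -0.10566868  0.132     ] [ 0.61583072 -0.06578837  0.132     ] 13.041465544316171
```

```bash
python3 -m creep '[0,0,-0.003,0.04,0, 0,0,-0.002,0.03,0, 0,0,0,0.01,0, 0,0,0,0,0, 1,0,0,0,0]'; python3 -m creep '[1,0,0,0,0, 1,0,0,0,0, 1,0,0,0,0, 1,0,0,0,0, 1,0,0,0,0]'; python3 plan.py 0.33 -0.02 0.18 0
```

```text
time_s: 2.7
eef_pos: [0.6183, -0.0671, 0.1114]
eef_rot: [-3.141, -0.008, -0.227]
force: [-0.2, -0.6, 1.6]
opening: 0.0698
time_s: 3.32
eef_pos: [0.6194, -0.0671, 0.1145]
eef_rot: [-3.14, -0.012, -0.227]
force: [-0.2, 0.4, -0.2]
opening: 0.0145
t 3.33 pos [ 0.6194 -0.0671  0.1145] yaw -13.0 tilt 0.68 open 0.0145 F [-0.2  0.4 -0.2] q6 1.69
spin total -13.0 dist 0.3004 n 6
[np.float64(-0.0486), np.float64(0.0032), np.float64(-0.0115)] -2.2
[np.float64(-0.0487), np.float64(0.0013), np.float64(-0.0115)] -2.2
[np.float64(-0.0487), np.float64(-0.0005), np.float64(-0.0115)] -2.2
[np.float64(-0.0487), np.float64(-0.0023), np.float64(-0.0115)] -2.2
[np.float64(-0.0486), np.float64(-0.0042), np.float64(-0.0115)] -2.2
[np.float64(-0.0484), np.float64(-0.006), np.float64(-0.0115)] -2.2
```

```bash
python3 -m creep '[1,0,0,-0.03,0, 1,0,0,-0.03,0, 1,0,0,-0.02,0, 1,0,0,0,0, 1,0,0,0,0]'; python3 - <<'E'
from h import *
shot("side","s1")
E
python3 plan.py 0.33 -0.02 0.19 0
```

```text
time_s: 3.95
eef_pos: [0.6155, -0.0671, 0.1893]
eef_rot: [3.141, 0.0, -0.227]
force: [-0.6, -0.8, -4.2]
opening: 0.0144
t 4.0 pos [ 0.6155 -0.0671  0.1893] yaw -13.0 tilt 0.02 open 0.0147 F [ 0.9  0.1 -3.4] q6 1.69
spin total -13.0 dist 0.2893 n 5
[np.float64(-0.0577), np.float64(0.0037), np.float64(-0.0001)] -2.6
[np.float64(-0.0579), np.float64(0.0011), np.float64(-0.0001)] -2.6
[np.float64(-0.0578), np.float64(-0.0016), np.float64(-0.0001)] -2.6
[np.float64(-0.0577), np.float64(-0.0042), np.float64(-0.0001)] -2.6
[np.float64(-0.0575), np.float64(-0.0068), np.float64(-0.0001)] -2.6
```

View pics/s1.png

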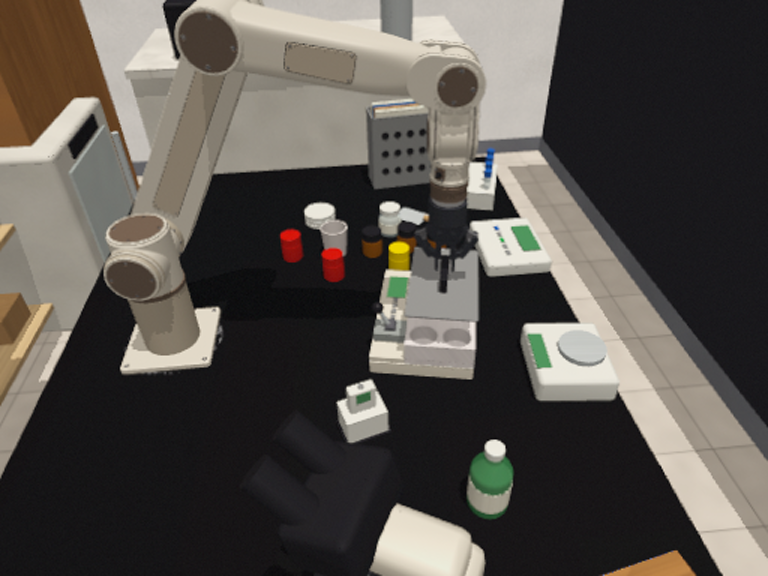

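```bash
python3 -m creep '[1,-0.058,0.004,-0.005,-3, 1,-0.058,0.001,0,-3, 1,-0.058,-0.001,0,-3, 1,-0.058,-0.004,0,-3, 1,-0.058,-0.007,0,-1]'; python3 plan.py 0.33 -0.02 0.06 0
```

```text
time_s: 4.62
eef_pos: [0.3198, -0.0247, 0.1856]
eef_rot: [-3.141, 0.013, 0.007]
force: [-0.3, 0.6, -3.2]
opening: 0.015
t 4.62 pos [ 0.3198 -0.0247  0.1856] yaw 0.4 tilt 0.75 open 0.015 F [-0.3  0.6 -3.2] q6 1.49
spin total 0.4 dist 0.1261 n 3
[np.float64(0.0039), np.float64(-0.0015), np.float64(0.0418)] 0.1
[np.float64(0.0039), np.float64(-0.0015), np.float64(0.0418)] 0.1
[np.float64(0.0039), np.float64(-0.0015), np.float64(0.0418)] 0.1
```

```bash
python3 -m creep '[1,0.005,0,0.05,0, 1,0.005,0,0.05,0, 1,0,0,0.03,0, 1,0,0,0.01,0, 1,0,0,0,0]'; python3 plan.py 0.33 -0.02 0.025 0
```

```text
time_s: 5.25
eef_pos: [0.3224, -0.0239, 0.0429]
eef_rot: [-3.141, 0.007, 0.008]
force: [-0.3, -0.3, -3.4]
opening: 0.0145
t 5.25 pos [ 0.3224 -0.0239  0.0429] yaw 0.4 tilt 0.4 open 0.0145 F [-0.3 -0.3 -3.4] q6 1.49
spin total 0.4 dist 0.0198 n 1
[np.float64(0.0077), np.float64(-0.0038), np.float64(0.0178)] 0.4
```

```bash
python3 -m creep '[1,0,0,0.01,0, 1,0,0,0.005,0, 1,0,0,0.003,0, 1,0,0,0,0, 1,0,0,0,0]'; python3 plan.py 0.33 -0.02 0.025 0
```

```text
time_s: 5.88
eef_pos: [0.3238, -0.024, 0.025]
eef_rot: [-3.141, 0.004, 0.008]
force: [0.1, -0.2, -4.1]
opening: 0.0147
t 5.88 pos [ 0.3238 -0.024   0.025 ] yaw 0.4 tilt 0.21 open 0.0147 F [ 0.1 -0.2 -4.1] q6 1.49
spin total 0.4 dist 0.0074 n 1
[np.float64(0.0062), np.float64(-0.0039), np.float64(-0.0001)] 0.4
```

```bash
python3 -m creep '[1,0,0,0.003,0, 1,0,0,0.002,0, 1,0,0,0,0, 1,0,0,0,0, 1,0,0,0,0]'
```

```text
time_s: 6.5
eef_pos: [0.3249, -0.0241, 0.0251]
eef_rot: [3.142, -0.0, 0.008]
force: [0.1, -0.2, -3.6]
opening: 0.0142
```

```bash
python3 -m creep '[1,0,0,0.006,0, 1,0,0,0.002,0, 1,0,0,0.002,0, 1,0,0,0.002,0, 1,0,0,0.002,0]'; python3 - <<'E'
from h import *
shot("side","s2")
cv2.imwrite("pics/s2c.png",cv2.resize(cv2.imread("pics/s2_raw.png")[150:300,120:320],None,fx=4,fy=4))
E
```

```text
time_s: 7.12
eef_pos: [0.3253, -0.0242, 0.0231]
eef_rot: [3.141, -0.002, 0.007]
force: [-10.5, 1.3, 35.8]
opening: 0.0142
```

View pics/s2c.png

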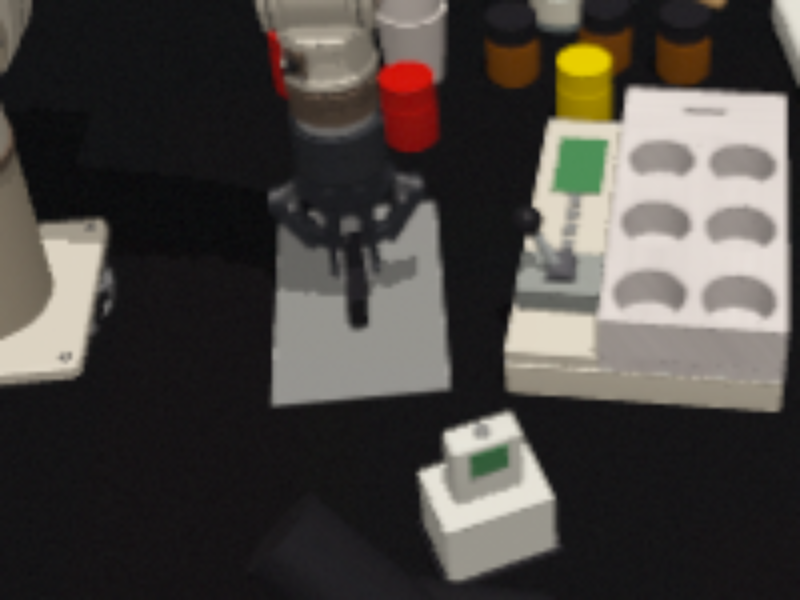

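Cover is on the bench (35 N contact). Release and rise.

```bash
python3 -m creep '[1,0,0,-0.001,0, 0,0,0,0,0, 0,0,0,0,0, 0,0,0,0,0, 0,0,0,0,0]'; python3 -m creep '[0,0,0,0,0, 0,0,0,0,0, 0,0,0,-0.03,0, 0,0,0,-0.06,0, 0,0,0,-0.06,0]';python3 - <<'E'
from h import *
shot("side","s3")
cv2.imwrite("pics/s3c.png",cv2.resize(cv2.imread("pics/s3_raw.png")[130:280,120:320],None,fx=4,fy=4))
shot("top","t3")
cv2.imwrite("pics/t3c.png",cv2.resize(cv2.imread("pics/t3_raw.png")[110:290,60:330],None,fx=2.9,fy=2.9))
E
```

```text
time_s: 7.8
eef_pos: [0.3268, -0.0243, 0.0242]
eef_rot: [3.141, -0.004, 0.007]
force: [0.3, -0.1, 0.9]
opening: 0.0849
time_s: 8.43
eef_pos: [0.3221, -0.0239, 0.1739]
eef_rot: [-3.141, 0.009, 0.007]
force: [2.1, 0.2, -0.6]
opening: 0.0857
```

View pics/s3c.png

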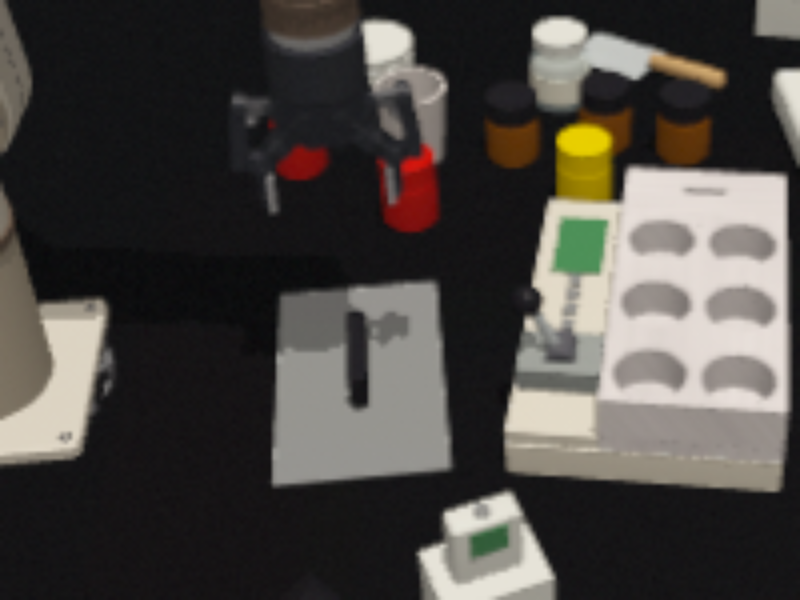

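View pics/t3c.png

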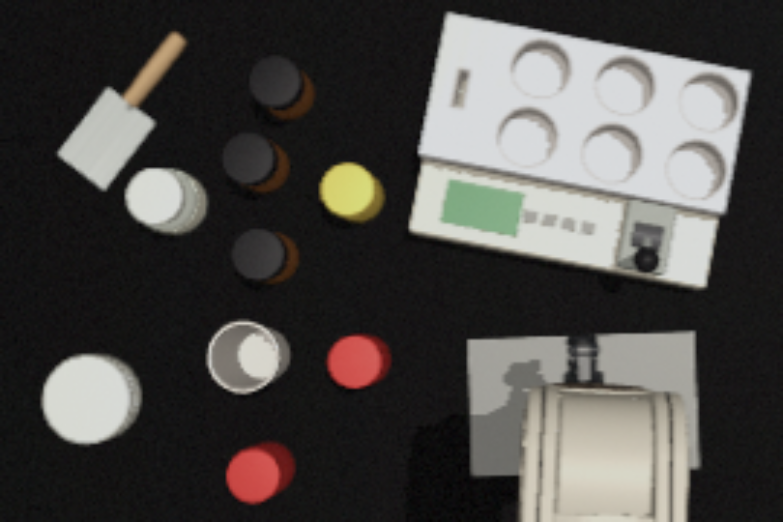

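```bash
python3 - <<'E'
from h import *
ci=camera_info("top")
px=[(541,69),(624,86),(708,102),(527,137),(612,154),(696,170),(461,88)]
W=np.array([onplane(ci,60+x/2.9-.33,110+y/2.9-.33,.09)[:2] for x,y in px]); print(W.round(4))
M=np.array([(.035,.086),(.035,0),(.035,-.086),(-.035,.086),(-.035,0),(-.035,-.086)])
A=M-M.mean(0);B=W[:6]-W[:6].mean(0)
th=np.arctan2((A[:,0]*B[:,1]-A[:,1]*B[:,0]).sum(),(A*B).sum()); R=np.array([[np.cos(th),-np.sin(th)],[np.sin(th),np.cos(th)]])
c=W[:6].mean(0); print(np.degrees(th),c); F=c+M@R.T; print(F.round(4)); print(((F-W[:6])*1e3).round(1)); print("slot local",R.T@(W[6]-c))
im=cv2.imread('pics/t3_raw.png');hsv=cv2.cvtColor(im,cv2.COLOR_BGR2HSV);g=im.max(axis=2)
cap=((g>40)&(g<110)&(hsv[...,1]<80)).astype(np.uint8)*255
m=np.zeros_like(cap);m[120:215,130:172]=cap[120:215,130:172]
for k in cv2.findContours(m,cv2.RETR_EXTERNAL,cv2.CHAIN_APPROX_NONE)[0]:
    if cv2.contourArea(k)>60:
        (u,v),r=cv2.minEnclosingCircle(k); mm=cv2.moments(k); print(u,v,r,onplane(ci,u,v,.075).round(4),onplane(ci,mm['m10']/mm['m00'],mm['m01']/mm['m00'],.075).round(4))
E
```

```text
[[ 0.6656  0.0068]
 [ 0.6463 -0.0757]
 [ 0.6281 -0.1594]
 [ 0.5973  0.0226]
 [ 0.5781 -0.0616]
 [ 0.5599 -0.1449]
 [ 0.6484  0.0872]]
-12.553093547654651 [ 0.61257162 -0.06871099]
[[ 0.6654  0.0076]
 [ 0.6467 -0.0763]
 [ 0.628  -0.1603]
 [ 0.5971  0.0228]
 [ 0.5784 -0.0611]
 [ 0.5597 -0.145 ]]
[[-0.1  0.8]
 [ 0.4 -0.6]
 [-0.1 -0.8]
 [-0.2  0.3]
 [ 0.3  0.5]
 [-0.2 -0.1]]
slot local [0.00106768 0.15992818]
148.59494018554688 197.11392211914062 8.666915893554688 [0.4893 0.2953 0.075 ] [0.4894 0.2954 0.075 ]
145.0 164.0 8.602425575256348 [0.5864 0.3047 0.075 ] [0.5859 0.3043 0.075 ]
154.5 137.5 8.514793395996094 [0.6639 0.276  0.075 ] [0.6627 0.275  0.075 ]
```

```bash
python3 plan.py 0.489 0.295 0.15 90
```

```text
t 8.53 pos [ 0.327  -0.0243  0.1781] yaw 0.4 tilt 0.25 open 0.0852 F [1.2 0.2 0. ] q6 1.49
spin total -89.6 dist 0.3591 n 9
[np.float64(0.0182), np.float64(-0.0354), np.float64(0.0032)] -10.0
[np.float64(0.0241), np.float64(-0.0317), np.float64(0.0032)] -10.0
[np.float64(0.0292), np.float64(-0.027), np.float64(0.0032)] -10.0
[np.float64(0.0334), np.float64(-0.0216), np.float64(0.0032)] -10.0
[np.float64(0.0366), np.float64(-0.0155), np.float64(0.0032)] -10.0
[np.float64(0.0388), np.float64(-0.0089), np.float64(0.0032)] -10.0
[np.float64(0.0397), np.float64(-0.0021), np.float64(0.0032)] -10.0
[np.float64(0.0395), np.float64(0.0048), np.float64(0.0032)] -10.0
[np.float64(0.0381), np.float64(0.0116), np.float64(0.0032)] -10.0
```

```bash
python3 -m creep '[0,0.018,-0.035,0,-10, 0,0.024,-0.032,0,-10, 0,0.029,-0.027,0,-10, 0,0.033,-0.022,0,-10, 0,0.037,-0.016,0,-10]'; python3 -m creep '[0,0.039,-0.009,0,-10, 0,0.04,-0.002,0,-10, 0,0.04,0.005,0,-10, 0,0.038,0.012,0,-10, 0,0,0,0,0]'; python3 plan.py 0.489 0.295 0.15 90
```

```text
time_s: 9.15
eef_pos: [0.4158, 0.1573, 0.1781]
eef_rot: [3.135, -0.003, 0.901]
force: [0.6, -1.4, 1.3]
opening: 0.0855
time_s: 9.78
eef_pos: [0.4843, 0.3091, 0.1728]
eef_rot: [3.14, 0.006, 1.627]
force: [-0.5, -0.4, -0.6]
opening: 0.0854
t 9.78 pos [0.4843 0.3091 0.1728] yaw 93.2 tilt 0.34 open 0.0854 F [-0.5 -0.4 -0.6] q6 0.52
spin total 3.2 dist 0.0273 n 1
[np.float64(-0.0142), np.float64(0.0038), np.float64(0.0229)] 3.2
```

```bash
python3 -m creep '[0,-0.014,0.004,0.02,3, 0,0,0,0,0, 0,0,0,0,0, 0,0,0,0,0, 0,0,0,0,0]'; python3 - <<'E'
from h import *
shot("wrist","w4"); 
E
python3 plan.py 0.489 0.295 0.042 90
```

```text
time_s: 10.4
eef_pos: [0.4879, 0.2941, 0.1528]
eef_rot: [3.141, 0.006, 1.571]
force: [0.4, 0.1, -0.4]
opening: 0.0852
t 10.45 pos [0.4879 0.2941 0.1528] yaw 90.0 tilt 0.36 open 0.0856 F [ 0.7 -0.1 -0.3] q6 0.54
spin total 0.0 dist 0.1108 n 2
[np.float64(0.0008), np.float64(0.0005), np.float64(0.0554)] 0.0
[np.float64(0.0008), np.float64(0.0005), np.float64(0.0554)] 0.0
```

View pics/w4.png

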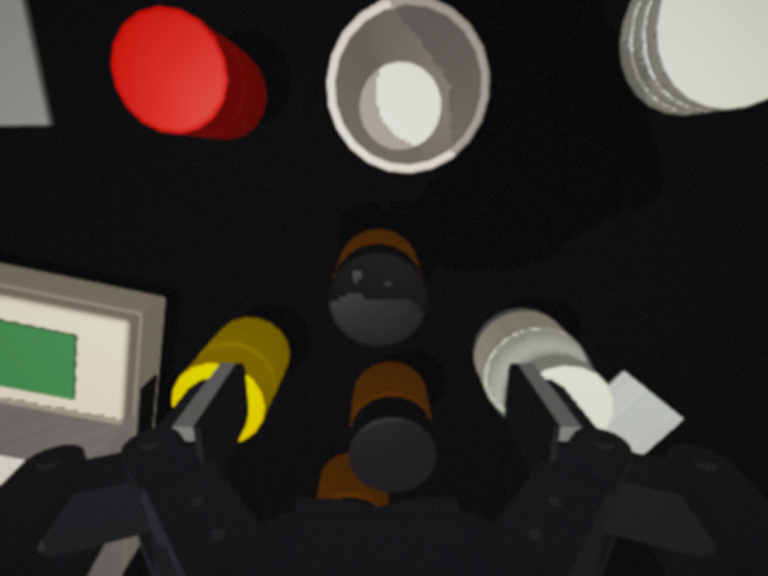

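```bash
python3 - <<'E'
from h import *
c=load("w4")
print(onplane(c,378/1.5,298/1.5,.075),onplane(c,393/1.5,455/1.5,.075))
E
```

```text
[0.48801881 0.29422969 0.075     ] [0.58575663 0.30333913 0.075     ]
```

```bash
python3 -m creep '[0,0,0,0.04,0, 0,0,0,0.04,0, 0,0,0,0.025,0, 0,0,0,0.004,0, 0,0,0,0,0]'; python3 plan.py 0.489 0.295 0.042 90
```

```text
time_s: 11.08
eef_pos: [0.4909, 0.2958, 0.045]
eef_rot: [3.134, 0.002, 1.572]
force: [0.6, 0.3, 0.0]
opening: 0.0857
t 11.07 pos [0.4909 0.2958 0.045 ] yaw 90.1 tilt 0.47 open 0.0857 F [0.6 0.3 0. ] q6 0.54
spin total 0.1 dist 0.0037 n 1
[np.float64(-0.0008), np.float64(-0.0019), np.float64(0.003)] 0.1
```

```bash
python3 -m creep '[0,0,-0.002,0.003,0, 1,0,0,0,0, 1,0,0,0,0, 1,0,0,0,0, 1,0,0,0,0]'; python3 -m creep '[1,0,0,-0.04,0, 1,0,0,-0.05,0, 1,0,0,-0.05,0, 1,0,0,0,0, 1,0,0,0,0]'; python3 - <<'E'
from h import *
shot("wrist","w5"); 
E
python3 plan.py 0.597 0.023 0.185 -12.4
```

```text
time_s: 11.7
eef_pos: [0.4911, 0.2971, 0.0459]
eef_rot: [3.127, -0.002, 1.572]
force: [0.5, -0.2, -0.9]
opening: 0.0523
time_s: 12.32
eef_pos: [0.4873, 0.2959, 0.1867]
eef_rot: [3.133, 0.002, 1.572]
force: [0.3, 0.3, -1.2]
opening: 0.0524
t 12.38 pos [0.4876 0.2961 0.1869] yaw 90.1 tilt 0.51 open 0.0524 F [ 0.6 -0.2 -0.9] q6 0.55
spin total -77.5 dist 0.2942 n 8
[np.float64(-0.0342), np.float64(0.0136), np.float64(0.0004)] -9.7
[np.float64(-0.036), np.float64(0.0077), np.float64(0.0004)] -9.7
[np.float64(-0.0367), np.float64(0.0015), np.float64(0.0004)] -9.7
[np.float64(-0.0365), np.float64(-0.0047), np.float64(0.0004)] -9.7
[np.float64(-0.0352), np.float64(-0.0108), np.float64(0.0004)] -9.7
[np.float64(-0.0328), np.float64(-0.0165), np.float64(0.0004)] -9.7
[np.float64(-0.0296), np.float64(-0.0218), np.float64(0.0004)] -9.7
[np.float64(-0.0255), np.float64(-0.0265), np.float64(0.0004)] -9.7
```

View pics/w5.png

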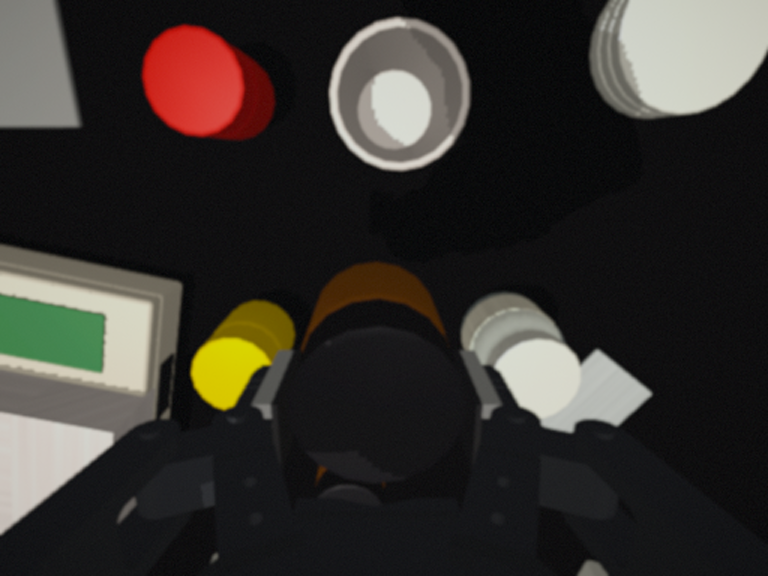

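```bash
cat > inhand.py <<'E'
import sys
from h import *
from scipy.spatial.transform import Rotation as Ro
# inhand.py pic u v ztop  (u,v in 1.5x) with current state pose
fn,u,v,zt=sys.argv[1],*map(float,sys.argv[2:5])
s=get_state(); R=Ro.from_euler('xyz',s["eef_rot"]).as_matrix()
p=onplane(load(fn),u/1.5,v/1.5,zt); print(p.round(4),"tool-frame offset",(R.T@(p-s["eef_pos"])).round(4))
E
python3 inhand.py w5 378 404 0.216
python3 -m creep '[1,-0.034,0.014,0,-10, 1,-0.036,0.008,0,-10, 1,-0.037,0.002,0,-10, 1,-0.036,-0.005,0,-10, 1,-0.035,-0.011,0,-10]'; python3 -m creep '[1,-0.033,-0.016,0,-10, 1,-0.03,-0.022,0,-8, 1,-0.02,-0.02,0,-8, 1,0,0,0,0, 1,0,0,0,0]'; python3 plan.py 0.597 0.023 0.185 -12.4
```

```text
[0.4844 0.2962 0.216 ] tool-frame offset [ 0.0001 -0.0029 -0.0291]
time_s: 13.0
eef_pos: [0.5565, 0.124, 0.1774]
eef_rot: [-3.132, -0.002, 2.48]
force: [0.4, 0.0, -1.3]
opening: 0.0523
time_s: 13.62
eef_pos: [0.598, 0.0262, 0.1667]
eef_rot: [-3.129, -0.024, 2.944]
force: [-1.5, 0.1, -1.1]
opening: 0.052
t 13.62 pos [0.598  0.0262 0.1667] yaw 168.7 tilt 1.55 open 0.052 F [-1.5  0.1 -1.1] q6 -1.33
spin total 1.1 dist 0.0186 n 1
[np.float64(0.0008), np.float64(-0.0036), np.float64(-0.0182)] 1.1
```

```bash
python3 -m creep '[1,0,-0.001,0,0, 1,0,0,0,0, 1,0,0,0,0, 1,0,0,0,0, 1,0,0,0,0]'; python3 plan.py 0.597 0.025 0.104 -12.4; python3 - <<'E'
from h import *
shot("top","t6")
cv2.imwrite("pics/t6c.png",cv2.resize(cv2.imread("pics/t6_raw.png")[100:230,190:330],None,fx=4.5,fy=4.5))
E
```

```text
time_s: 14.25
eef_pos: [0.5965, 0.0283, 0.1664]
eef_rot: [-3.129, -0.025, 2.947]
force: [0.1, -0.2, -1.5]
opening: 0.0525
t 14.25 pos [0.5965 0.0283 0.1664] yaw 168.9 tilt 1.62 open 0.0525 F [ 0.1 -0.2 -1.5] q6 -1.33
spin total 1.3 dist 0.0625 n 2
[np.float64(-0.0014), np.float64(-0.0012), np.float64(0.0312)] 0.6
[np.float64(-0.0014), np.float64(-0.0012), np.float64(0.0312)] 0.6
```

View pics/t6c.png

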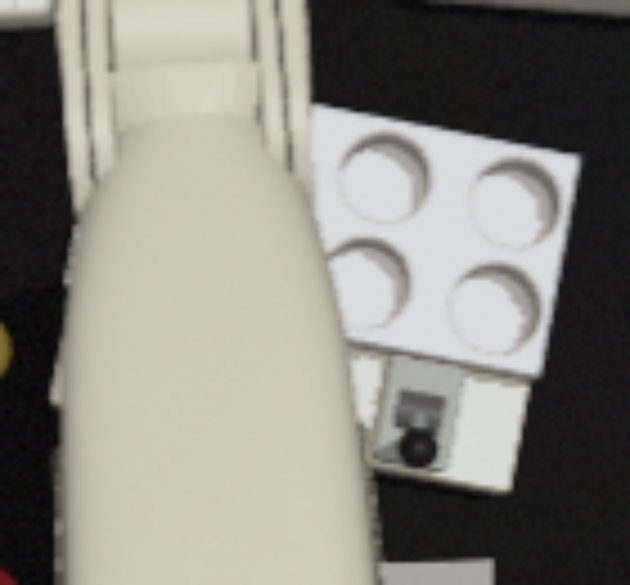

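```bash
cat > jar.py <<'E'
# jar.py bx by bz oy oz : where jar base is (tool offset 0,oy,oz), and the step needed in tool axes
import sys
from h import *
from scipy.spatial.transform import Rotation as Ro
a=list(map(float,sys.argv[1:6]))
s=get_state(); R=Ro.from_euler('xyz',s["eef_rot"]).as_matrix()
b=s["eef_pos"]+R@np.array([0,a[3],a[4]])
print("t",round(s["time_s"],2),"base",b.round(4),"toolz",R[:,2].round(4),"step",(R.T@(np.array(a[:3])-b)).round(4),"F",s["force"].round(1),"open",s["opening"].round(4))
E
python3 jar.py 0.5971 0.0228 0.095 -0.0025 0.0459
python3 - <<'E'
from h import *
shot("wrist","w6"); 
E
```

```text
Traceback (most recent call last):
  File "jar.py", line 8, in <module>
    print("t",round(s["time_s"],2),"base",b.round(4),"toolz",R[:,2].round(4),"step",(R.T@(np.array(a[:3])-b)).round(4),"F",s["force"].round(1),"open",s["opening"].round(4))
                                                                                                                                                      ^^^^^^^^^^^^^^^^^^
AttributeError: 'float' object has no attribute 'round'
```

View pics/w6.png

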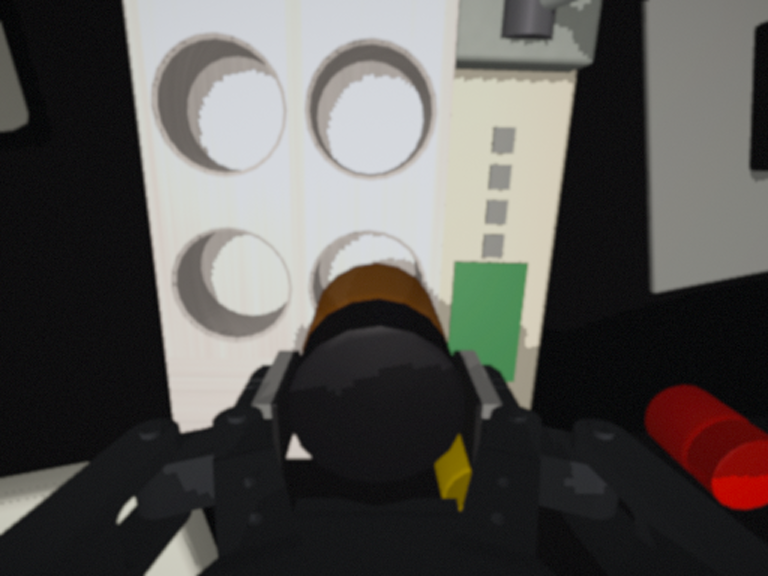

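```bash
sed -i 's/s\["opening"\].round(4)/s["opening"]/' jar.py; python3 jar.py 0.5971 0.0228 0.095 -0.0025 0.0459; python3 - <<'E'
from h import *
c=load("w6")
for u,v in((371,108),(219,104),(232,283)): print(onplane(c,u/1.5,v/1.5,.09))
E
```

```text
t 14.35 base [0.5948 0.0254 0.1205] toolz [-0.0273 -0.0071 -0.9996] step [-0.0034 -0.0018  0.0255] F [ 0.   0.4 -1.3] open 0.05263466954382757
[ 0.57955619 -0.06548472  0.09      ]
[ 0.64791227 -0.08043269  0.09      ]
[0.66619074 0.00313007 0.09      ]
```

```bash
python3 - <<'E'
from h import *
c=camera_info("side")
im=cv2.imread("pics/s3_raw.png")
cv2.imwrite("pics/s3d.png",cv2.resize(im[170:250,270:320],None,fx=12,fy=7.5,interpolation=cv2.INTER_CUBIC))
for n,(u,v) in zip("ABCDEF",((661,240),(742,243),(655,303),(741,308),(650,374),(738,381))): print(n,onplane(c,120+u/4-.37,130+v/4-.37,.09).round(4))
E
```

```text
A [0.5959 0.0181 0.09  ]
B [0.6649 0.0049 0.09  ]
C [ 0.5772 -0.065   0.09  ]
D [ 0.6464 -0.0802  0.09  ]
E [ 0.5596 -0.1495  0.09  ]
F [ 0.6264 -0.1658  0.09  ]
```

View pics/s3d.png

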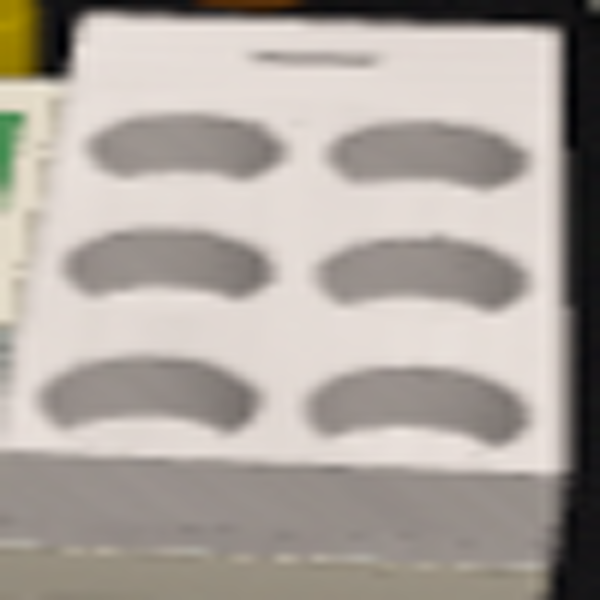

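```bash
python3 jar.py 0.599 0.0226 0.095 0 0.0459
```

```text
t 14.35 base [0.5953 0.0278 0.1205] toolz [-0.0273 -0.0071 -0.9996] step [-0.0053 -0.0041  0.0254] F [ 0.   0.4 -1.3] open 0.05263466954382757
```

```bash
python3 -m creep '[1,-0.005,-0.004,0.012,0, 1,0,0,0.006,0, 1,0,0,0,0, 1,0,0,0,0, 1,0,0,0,0]'; python3 jar.py 0.599 0.0226 0.095 0 0.0459
```

```text
time_s: 14.98
eef_pos: [0.6001, 0.0224, 0.1463]
eef_rot: [-3.129, -0.027, 2.946]
force: [0.9, 1.2, -0.0]
opening: 0.0521
t 14.97 base [0.5988 0.0221 0.1004] toolz [-0.0285 -0.0072 -0.9996] step [-0.0002  0.0006  0.0054] F [ 0.9  1.2 -0. ] open 0.052063614509691866
```

```bash
python3 -m creep '[1,0,0,0.008,0, 1,0,0,0.005,0, 1,0,0,0.003,0, 1,0,0,0,0, 1,0,0,0,0]'; python3 jar.py 0.599 0.0226 0.052 0 0.0459
```

```text
time_s: 15.6
eef_pos: [0.5997, 0.0224, 0.1293]
eef_rot: [-3.129, -0.026, 2.947]
force: [0.5, 0.9, -1.1]
opening: 0.0524
t 15.6 base [0.5984 0.0221 0.0835] toolz [-0.0283 -0.0072 -0.9996] step [-0.0014  0.001   0.0314] F [ 0.5  0.9 -1.1] open 0.05244582934716224
```

```bash
python3 -m creep '[1,0,0,0.01,0, 1,0,0,0.006,0, 1,0,0,0.004,0, 1,0,0,0,0, 1,0,0,0,0]'; python3 jar.py 0.599 0.0226 0.052 0 0.0459
```

```text
time_s: 16.23
eef_pos: [0.599, 0.0223, 0.1078]
eef_rot: [-3.129, -0.027, 2.946]
force: [-0.6, 0.4, -0.5]
opening: 0.0525
t 16.23 base [0.5976 0.022  0.0619] toolz [-0.0286 -0.0071 -0.9996] step [-0.0015  0.001   0.0098] F [-0.6  0.4 -0.5] open 0.052546412731340024
```

Nicely in. A little lower, then release with partial opening and rise.

```bash
python3 -m creep '[1,0,0,0.005,0, 1,0,0,0.002,0, 1,0,0,0,0, 0.2,0,0,0,0, 0.2,0,0,0,0]'; python3 -m creep '[0.2,0,0,0,0, 0.2,0,0,0,0, 0,0,0,-0.03,0, 0,0,0,-0.06,0, 0,0,0,-0.03,0]'; python3 - <<'E'
from h import *
shot("wrist","w7"); shot("top","t7")
E
```

```text
time_s: 16.85
eef_pos: [0.5994, 0.0222, 0.1011]
eef_rot: [-3.129, -0.025, 2.946]
force: [-0.2, -0.2, 0.0]
opening: 0.0683
time_s: 17.48
eef_pos: [0.6007, 0.023, 0.221]
eef_rot: [-3.128, -0.032, 2.946]
force: [-0.2, 0.6, 0.5]
opening: 0.0854
```

View pics/w7.png

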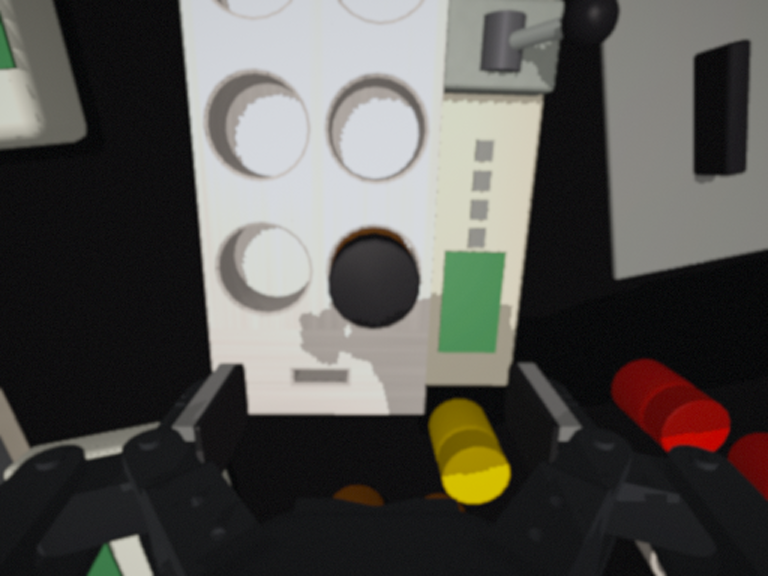

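View pics/t7.png

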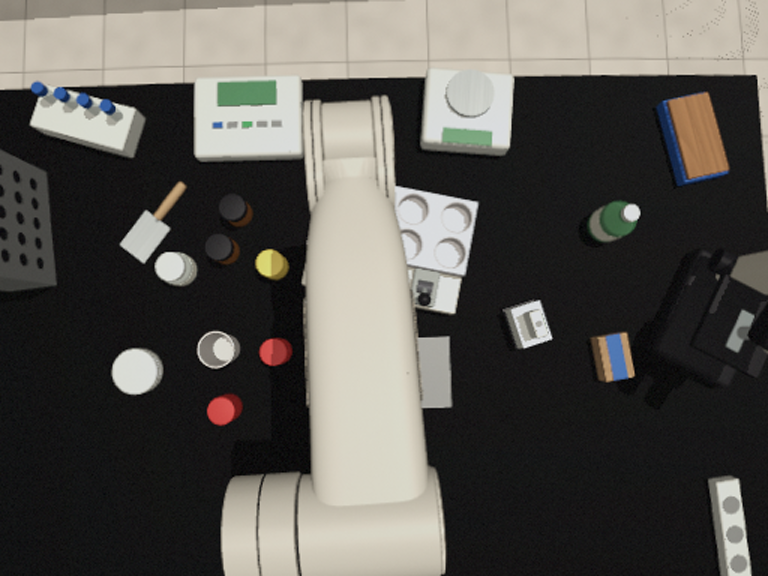

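```bash
python3 plan.py 0.660 0.273 0.19 70
```

```text
t 17.57 pos [0.6018 0.0231 0.2219] yaw 168.8 tilt 1.79 open 0.0854 F [0.4 0.2 0. ] q6 -1.33
spin total -81.2 dist 0.2586 n 9
[np.float64(-0.0011), np.float64(0.0285), np.float64(0.0032)] -9.0
[np.float64(-0.0055), np.float64(0.028), np.float64(0.0032)] -9.0
[np.float64(-0.0098), np.float64(0.0268), np.float64(0.0032)] -9.0
[np.float64(-0.0139), np.float64(0.0249), np.float64(0.0032)] -9.0
[np.float64(-0.0177), np.float64(0.0224), np.float64(0.0032)] -9.0
[np.float64(-0.021), np.float64(0.0194), np.float64(0.0032)] -9.0
[np.float64(-0.0237), np.float64(0.0159), np.float64(0.0032)] -9.0
[np.float64(-0.0259), np.float64(0.0119), np.float64(0.0032)] -9.0
[np.float64(-0.0275), np.float64(0.0077), np.float64(0.0032)] -9.0
```

```bash
sed -i 's/def plan(p,yawd,step=.06,verbose=True):/def plan(p,yawd,spin=None,step=.06):/; s/    d=np.array(p)-pos/    dy=dy if spin is None else spin\n    d=np.array(p)-pos/; s/plan(a\[:3\],a\[3\])/plan(a[:3],a[3],float(sys.argv[5]) if len(sys.argv)>5 else None)/' plan.py; python3 plan.py 0.660 0.273 0.19 70 99
```

```text
t 17.57 pos [0.6018 0.0231 0.2219] yaw 168.8 tilt 1.79 open 0.0854 F [0.4 0.2 0. ] q6 -1.33
spin total 99.0 dist 0.2586 n 10
[np.float64(-0.001), np.float64(0.0257), np.float64(0.0028)] 9.9
[np.float64(0.0035), np.float64(0.0255), np.float64(0.0028)] 9.9
[np.float64(0.0078), np.float64(0.0245), np.float64(0.0028)] 9.9
[np.float64(0.0119), np.float64(0.0228), np.float64(0.0028)] 9.9
[np.float64(0.0156), np.float64(0.0204), np.float64(0.0028)] 9.9
[np.float64(0.0189), np.float64(0.0174), np.float64(0.0028)] 9.9
[np.float64(0.0216), np.float64(0.0139), np.float64(0.0028)] 9.9
[np.float64(0.0237), np.float64(0.01), np.float64(0.0028)] 9.9
[np.float64(0.0251), np.float64(0.0058), np.float64(0.0028)] 9.9
[np.float64(0.0257), np.float64(0.0014), np.float64(0.0028)] 9.9
```

```bash
python3 -m creep '[0,-0.001,0.026,0,10, 0,0.003,0.026,0,10, 0,0.008,0.025,0,10, 0,0.012,0.023,0,10, 0,0.016,0.02,0,10]'; python3 -m creep '[0,0.019,0.017,0,10, 0,0.022,0.014,0,10, 0,0.024,0.01,0,10, 0,0.025,0.006,0,10, 0,0.026,0.001,0,10]'; python3 plan.py 0.663 0.275 0.16 70 
```

```text
time_s: 18.2
eef_pos: [0.6324, 0.1497, 0.2139]
eef_rot: [-3.104, -0.009, 2.041]
force: [-0.1, -0.8, 0.4]
opening: 0.0855
time_s: 18.82
eef_pos: [0.6668, 0.277, 0.2016]
eef_rot: [-3.103, 0.033, 1.139]
force: [-0.3, -0.2, -0.9]
opening: 0.0852
t 18.82 pos [0.6668 0.277  0.2016] yaw 65.3 tilt 2.92 open 0.0852 F [-0.3 -0.2 -0.9] q6 0.82
spin total -4.7 dist 0.0419 n 1
[np.float64(-0.0021), np.float64(-0.001), np.float64(0.0418)] -4.7
```

```bash
python3 -m creep '[0,0,0,0.03,-4, 0,0,0,0.01,0, 0,0,0,0,0, 0,0,0,0,0, 0,0,0,0,0]'; python3 -c "
from h import *
s=get_state();print(s['eef_rot'],s['qpos'])
shot('wrist','w8')"; python3 plan.py 0.6645 0.275 0.045 70
```

```text
time_s: 19.45
eef_pos: [0.6643, 0.2781, 0.1573]
eef_rot: [-3.098, 0.032, 1.209]
force: [0.0, 0.3, 0.2]
opening: 0.0855
[-3.09773696  0.03194876  1.20939394] [0.39361649 0.79248799 0.70710468 1.53923808 0.0068042  0.75553645]
t 19.5 pos [0.6644 0.2781 0.1575] yaw 69.3 tilt 3.09 open 0.0854 F [-0.1  0.6 -0.4] q6 0.76
spin total -0.7 dist 0.1126 n 2
[np.float64(0.0004), np.float64(0.003), np.float64(0.0562)] -0.4
[np.float64(0.0003), np.float64(0.003), np.float64(0.0562)] -0.4
```

View pics/w8.png

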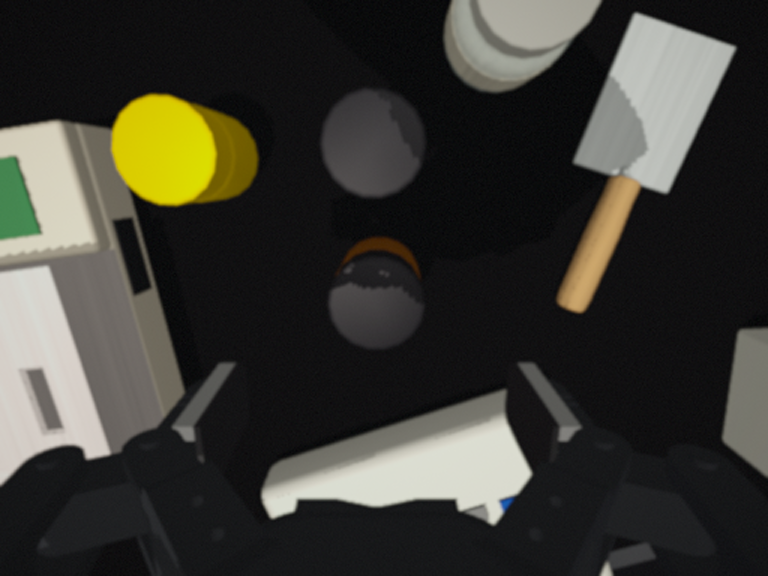

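```bash
python3 -c "
from h import *
from scipy.spatial.transform import Rotation as Ro
s=get_state();R=Ro.from_euler('xyz',s['eef_rot']).as_matrix();print(R[:,2])
c=load('w8');p=onplane(c,377/1.5,300/1.5,.075);print(p, p+R[:,1]*.004, onplane(c,373/1.5,142/1.5,.075)+R[:,1]*.004)"
```

```text
[-0.05191015 -0.01420898 -0.99855067]
[0.662784   0.27635299 0.075     ] [0.66652005 0.27493467 0.07482596] [0.58994785 0.30168221 0.07482596]
```

```bash
python3 -m creep '[0,0,0.003,0.04,0, 0,0,0.003,0.04,0, 0,0,0,0.02,0, 0,0,0,0.004,0, 0,0,0,0,0]'; python3 plan.py 0.6640 0.275 0.043 70
```

```text
time_s: 20.12
eef_pos: [0.6689, 0.275, 0.0577]
eef_rot: [-3.107, 0.023, 1.207]
force: [0.0, -1.0, 0.8]
opening: 0.0854
t 20.12 pos [0.6689 0.275  0.0577] yaw 69.2 tilt 2.39 open 0.0854 F [ 0.  -1.   0.8] q6 0.75
spin total -0.8 dist 0.0155 n 1
[np.float64(-0.0014), np.float64(-0.0041), np.float64(0.0149)] -0.8
```

```bash
python3 -m creep '[0,-0.001,-0.004,0.01,0, 0,0,0,0.005,0, 0,0,0,0,0, 1,0,0,0,0, 1,0,0,0,0]';  python3 plan.py 0.664 0.275 0.043 70; python3 -m creep '[1,0,0,0,0, 1,0,0,0,0, 1,0,0,-0.02,0, 1,0,0,-0.05,0, 1,0,0,-0.05,0]'; python3 -c "
from h import *
shot('wrist','w9')"; python3 plan.py 0.580 -0.061 0.19 -12.4
```

```text
time_s: 20.75
eef_pos: [0.6661, 0.2763, 0.0461]
eef_rot: [-3.112, 0.019, 1.207]
force: [-1.1, 0.6, 4.0]
opening: 0.0523
t 20.75 pos [0.6661 0.2763 0.0461] yaw 69.2 tilt 2.03 open 0.0523 F [-1.1  0.6  4. ] q6 0.75
spin total -0.8 dist 0.004 n 1
[np.float64(-0.0019), np.float64(-0.0014), np.float64(0.0032)] -0.8
time_s: 21.38
eef_pos: [0.6666, 0.2756, 0.1606]
eef_rot: [-3.101, 0.03, 1.207]
force: [1.3, 0.1, -0.3]
opening: 0.0524
t 21.43 pos [0.6694 0.2767 0.1694] yaw 69.2 tilt 2.22 open 0.0523 F [0.8 0.8 4.9] q6 0.75
spin total 81.6 dist 0.35 n 9
[np.float64(-0.0386), np.float64(0.004), np.float64(-0.0016)] 9.1
[np.float64(-0.0375), np.float64(0.0101), np.float64(-0.0016)] 9.1
[np.float64(-0.0355), np.float64(0.0158), np.float64(-0.0016)] 9.1
[np.float64(-0.0325), np.float64(0.0212), np.float64(-0.0016)] 9.1
[np.float64(-0.0288), np.float64(0.0261), np.float64(-0.0016)] 9.1
[np.float64(-0.0243), np.float64(0.0303), np.float64(-0.0016)] 9.1
[np.float64(-0.0192), np.float64(0.0338), np.float64(-0.0016)] 9.1
[np.float64(-0.0137), np.float64(0.0364), np.float64(-0.0016)] 9.1
[np.float64(-0.0078), np.float64(0.0381), np.float64(-0.0016)] 9.1
```

View pics/w9.png

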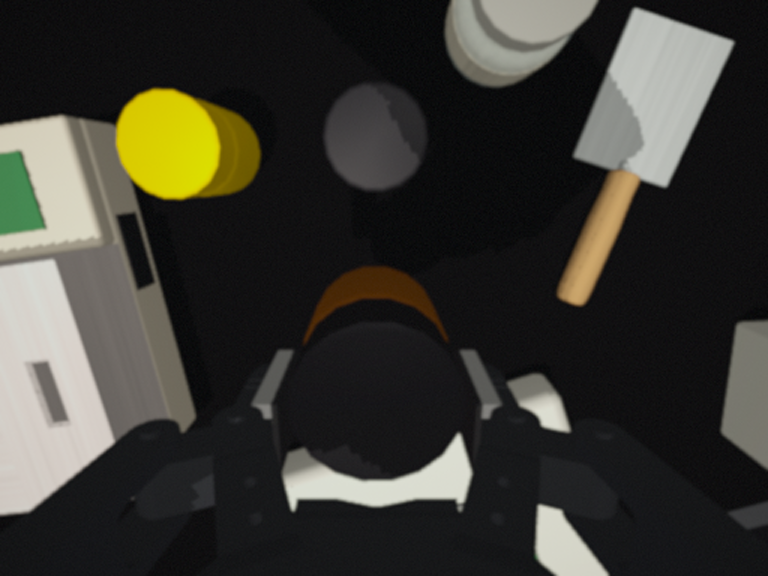

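```bash
python3 -m creep '[1,-0.02,0,-0.04,0, 1,-0.038,0.004,-0.01,9, 1,-0.037,0.01,0,9, 1,-0.035,0.016,0,9, 1,-0.032,0.021,0,9]'; python3 plan.py 0.580 -0.061 0.20 -12.4
```

```text
time_s: 22.05
eef_pos: [0.625, 0.11, 0.2243]
eef_rot: [-3.13, 0.031, 0.564]
force: [0.6, -0.4, -0.5]
opening: 0.0523
t 22.05 pos [0.625  0.11   0.2243] yaw 32.3 tilt 1.9 open 0.0523 F [ 0.6 -0.4 -0.5] q6 1.18
spin total 44.7 dist 0.1784 n 5
[np.float64(-0.0257), np.float64(0.0241), np.float64(0.0054)] 8.9
[np.float64(-0.0217), np.float64(0.0278), np.float64(0.0054)] 8.9
[np.float64(-0.0171), np.float64(0.0309), np.float64(0.0054)] 8.9
[np.float64(-0.0121), np.float64(0.0332), np.float64(0.0054)] 8.9
[np.float64(-0.0068), np.float64(0.0346), np.float64(0.0054)] 8.9
```

```bash
python3 -m creep '[1,-0.026,0.024,0,9, 1,-0.022,0.028,0,9, 1,-0.017,0.031,0,9, 1,-0.012,0.033,0.005,9, 1,-0.006,0.025,0.01,6]'; python3 -m creep '[1,0,0,0.01,0, 1,0,0,0.01,0, 1,0,0,0,0, 1,0,0,0,0, 1,0,0,0,0]'; python3 jar.py 0.5804 -0.0611 0.095 0 0.0461;  python3 -c "
from h import *
shot('wrist','w10')"
```

```text
time_s: 22.68
eef_pos: [0.5772, -0.0574, 0.2115]
eef_rot: [3.128, 0.029, -0.196]
force: [0.1, -0.7, -1.7]
opening: 0.0525
time_s: 23.3
eef_pos: [0.5763, -0.0565, 0.1894]
eef_rot: [3.129, 0.031, -0.193]
force: [0.1, -0.1, -1.1]
opening: 0.0527
t 23.3 base [ 0.5748 -0.0567  0.1433] toolz [-0.0323 -0.0063 -0.9995] step [0.0078 0.0026 0.0481] F [ 0.1 -0.1 -1.1] open 0.052714177701749285
```

View pics/w10.png

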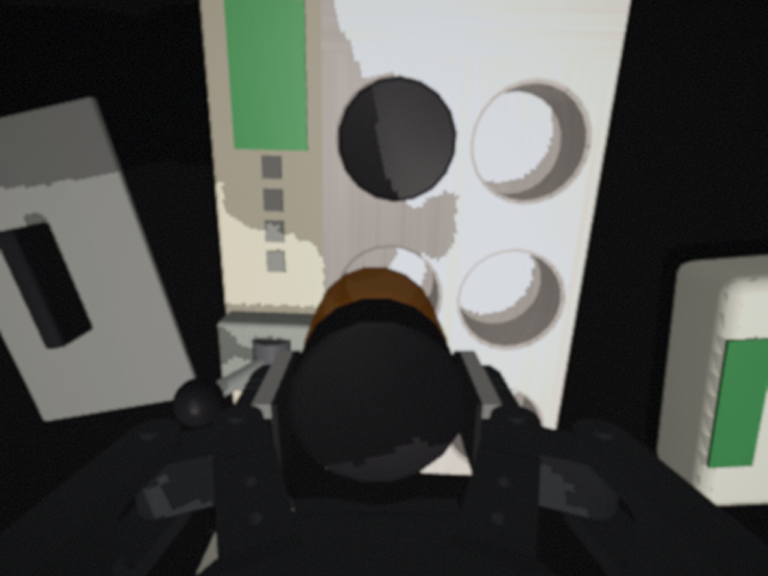

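```bash
python3 inhand.py w10 377 400 0.2183; python3 inhand.py w9 377 398 0.198; python3 - <<'E'
from h import *
c=load("w10")
print(onplane(c,530/1.5,141/1.5,.09),onplane(c,511/1.5,298/1.5,.09),onplane(c,397/1.5,138/1.5,.127))
E
```

```text
[ 0.5795 -0.052   0.2183] tool-frame offset [ 0.0013 -0.0046 -0.0289]
[0.6599 0.2797 0.198 ] tool-frame offset [ 0.0173 -0.3458 -0.0133]
[0.66723387 0.00581697 0.09      ] [ 0.64911379 -0.077732    0.09      ] [0.59972585 0.01983708 0.127     ]
```

```bash
python3 -m creep '[1,0,0,0,-10, 1,0,0,0,-10, 1,0,0,0,-10, 1,0,0,0,-10, 1,0,0,0,-10]';python3 -m creep '[1,0,0,0,-10, 1,0,0,0,-10, 1,0,0,0,-10, 1,0,0,0,0, 1,0,0,0,0]'; python3 jar.py 0.5805 -0.062 0.095 0 0.0461; python3 plan.py .58 -.062 .15 69.2;  python3 -c "
from h import *
shot('wrist','w11')"
```

```text
time_s: 23.98
eef_pos: [0.5779, -0.0552, 0.1913]
eef_rot: [-3.128, 0.026, 0.711]
force: [0.2, -0.8, -1.0]
opening: 0.0526
time_s: 24.6
eef_pos: [0.5793, -0.0542, 0.193]
eef_rot: [-3.12, 0.014, 1.25]
force: [-0.2, 1.0, -0.8]
opening: 0.0526
t 24.6 base [ 0.5781 -0.0545  0.1469] toolz [-0.0247 -0.0068 -0.9997] step [-0.0056  0.0057  0.0519] F [-0.2  1.  -0.8] open 0.05256647911290704
t 24.6 pos [ 0.5793 -0.0542  0.193 ] yaw 71.6 tilt 1.47 open 0.0526 F [-0.2  1.  -0.8] q6 0.23
spin total 2.4 dist 0.0437 n 1
[np.float64(-0.0066), np.float64(0.0041), np.float64(0.0431)] 2.4
```

View pics/w11.png

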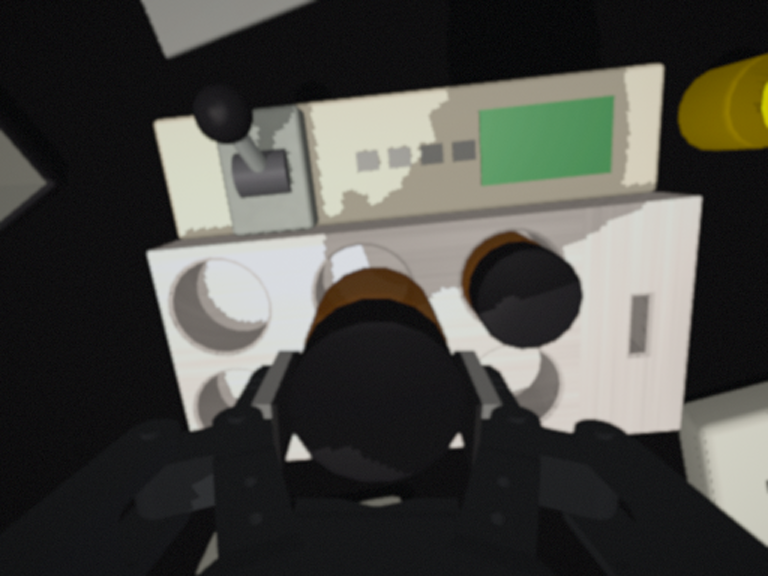

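```bash
python3 -m creep '[1,-0.008,0.004,0.02,2, 1,0,0,0.01,0, 1,0,0,0.005,0, 1,0,0,0,0, 1,0,0,0,0]'; python3 jar.py 0.5805 -0.062 0.095 0 0.0461; python3 -c "
from h import *
c=load('w11')
print(onplane(c,220/1.5,305/1.5,.09),onplane(c,526/1.5,295/1.5,.127))
shot('wrist','w12')"
```

```text
time_s: 25.28
eef_pos: [0.5806, -0.0626, 0.1585]
eef_rot: [-3.123, 0.014, 1.213]
force: [0.1, 0.0, -1.3]
opening: 0.0522
t 25.27 base [ 0.5795 -0.0629  0.1124] toolz [-0.0223 -0.0065 -0.9997] step [0.0014 0.0009 0.0173] F [ 0.1  0.  -1.3] open 0.05223298685038688
[ 0.56018472 -0.14699936  0.09      ] [0.59574003 0.0176776  0.127     ]
```

View pics/w12.png

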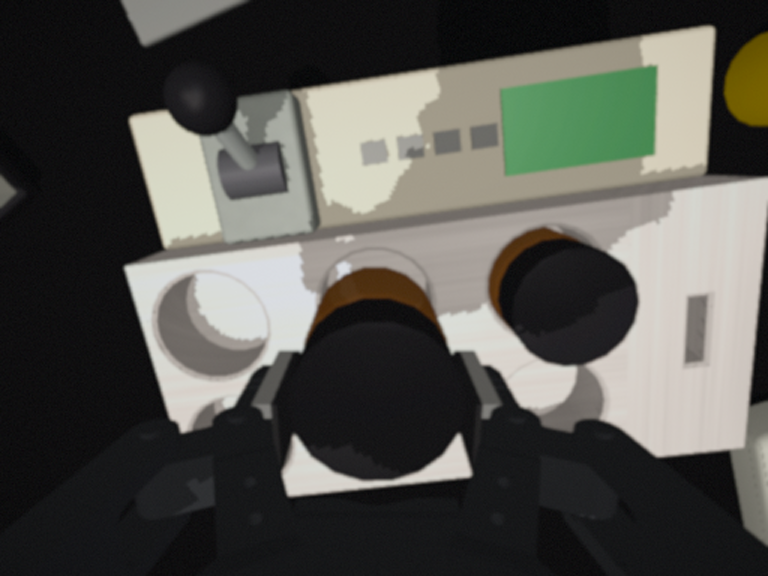

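```bash
python3 -m creep '[1,0,0,0.014,0, 1,0,0,0.008,0, 1,0,0,0.004,0, 1,0,0,0,0, 1,0,0,0,0]'; python3 jar.py 0.5795 -0.063 0.052 0 0.0461
```

```text
time_s: 25.95
eef_pos: [0.58, -0.0626, 0.1307]
eef_rot: [-3.123, 0.014, 1.213]
force: [-1.0, -0.5, -1.2]
opening: 0.0525
t 25.95 base [ 0.5789 -0.0629  0.0846] toolz [-0.0222 -0.0064 -0.9997] step [0.0006 0.0012 0.0326] F [-1.  -0.5 -1.2] open 0.05253501180237848
```

```bash
python3 -m creep '[1,0,0.001,0.01,0, 1,0,0,0.008,0, 1,0,0,0.004,0, 1,0,0,0,0, 1,0,0,0,0]'; python3 jar.py 0.5795 -0.063 0.052 0 0.0461
```

```text
time_s: 26.58
eef_pos: [0.5806, -0.0632, 0.1072]
eef_rot: [-3.123, 0.014, 1.213]
force: [-0.5, -0.3, -0.6]
opening: 0.0524
t 26.57 base [ 0.5795 -0.0635  0.0611] toolz [-0.022  -0.0065 -0.9997] step [ 0.0006 -0.0001  0.0091] F [-0.5 -0.3 -0.6] open 0.05235841310789006
```

```bash
python3 -m creep '[1,0,0,0.005,0, 1,0,0,0.002,0, 1,0,0,0,0, 0.2,0,0,0,0, 0.2,0,0,0,0]'; python3 -m creep '[0.2,0,0,0,0, 0.2,0,0,0,0, 0.2,0,0,-0.03,0, 0,0,0,-0.06,0, 0,0,0,-0.03,0]'; python3 - <<'E'
from h import *
shot("wrist","w13"); shot("top","t13")
im=cv2.imread('pics/t13_raw.png');ci=camera_info("top");hsv=cv2.cvtColor(im,cv2.COLOR_BGR2HSV);g=im.max(axis=2)
cap=((g>40)&(g<110)&(hsv[...,1]<80)).astype(np.uint8)*255
m=np.zeros_like(cap);m[120:215,130:172]=cap[120:215,130:172]
for k in cv2.findContours(m,cv2.RETR_EXTERNAL,cv2.CHAIN_APPROX_NONE)[0]:
    if cv2.contourArea(k)>60:
        (u,v),r=cv2.minEnclosingCircle(k); print(u,v,r,onplane(ci,u,v,.075).round(4))
E
python3 plan.py .589 .304 .2 -12
```

```text
time_s: 27.2
eef_pos: [0.5811, -0.0633, 0.1006]
eef_rot: [-3.125, 0.013, 1.213]
force: [0.4, -0.0, -0.6]
opening: 0.0687
time_s: 27.82
eef_pos: [0.5815, -0.0623, 0.2205]
eef_rot: [-3.118, 0.015, 1.213]
force: [-1.5, 0.7, 0.2]
opening: 0.0855
147.80435180664062 146.47825622558594 8.562249183654785 [0.6378 0.2959 0.075 ]
t 27.93 pos [ 0.5827 -0.0624  0.2215] yaw 69.5 tilt 1.4 open 0.0856 F [0.7 0.8 0.4] q6 0.26
spin total 81.5 dist 0.3671 n 9
[np.float64(0.0384), np.float64(-0.0136), np.float64(0.0021)] 9.1
[np.float64(0.0358), np.float64(-0.0194), np.float64(0.0021)] 9.1
[np.float64(0.0323), np.float64(-0.0248), np.float64(0.0021)] 9.1
[np.float64(0.028), np.float64(-0.0296), np.float64(0.0021)] 9.1
[np.float64(0.023), np.float64(-0.0336), np.float64(0.0021)] 9.1
[np.float64(0.0174), np.float64(-0.0368), np.float64(0.0021)] 9.1
[np.float64(0.0114), np.float64(-0.0391), np.float64(0.0021)] 9.1
[np.float64(0.0051), np.float64(-0.0404), np.float64(0.0021)] 9.1
[np.float64(-0.0013), np.float64(-0.0407), np.float64(0.0021)] 9.1
```

View pics/w13.png

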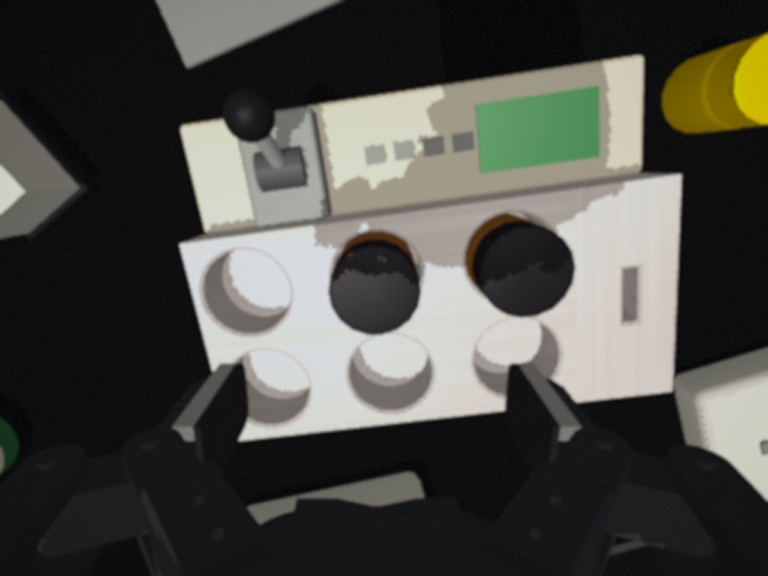

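View pics/t13.png

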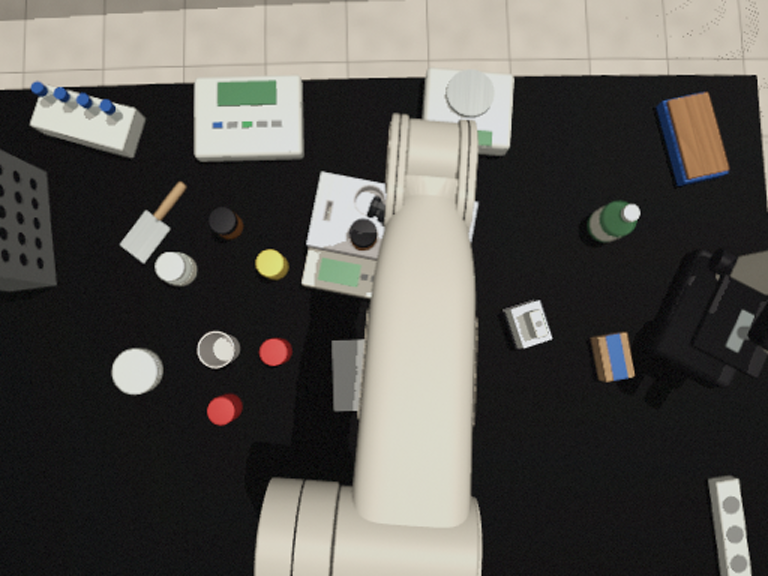

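```bash
python3 plan.py .640 .296 .2 69.5
```

```text
t 27.93 pos [ 0.5827 -0.0624  0.2215] yaw 69.5 tilt 1.4 open 0.0856 F [0.7 0.8 0.4] q6 0.26
spin total 0.0 dist 0.3636 n 7
[np.float64(0.0509), np.float64(-0.0102), np.float64(0.0026)] 0.0
[np.float64(0.0509), np.float64(-0.0102), np.float64(0.0026)] 0.0
[np.float64(0.0509), np.float64(-0.0102), np.float64(0.0026)] 0.0
[np.float64(0.0509), np.float64(-0.0102), np.float64(0.0026)] 0.0
[np.float64(0.0509), np.float64(-0.0102), np.float64(0.0026)] 0.0
[np.float64(0.0509), np.float64(-0.0102), np.float64(0.0026)] 0.0
[np.float64(0.0509), np.float64(-0.0102), np.float64(0.0026)] 0.0
```

```bash
python3 -m creep '[0,0.05,-0.01,0,0, 0,0.05,-0.01,0,0, 0,0.05,-0.01,0,0, 0,0.05,-0.01,0,0, 0,0.05,-0.01,0,0]'; python3 plan.py .640 .296 .15 69.5
```

```text
time_s: 28.55
eef_pos: [0.6238, 0.1906, 0.2128]
eef_rot: [-3.117, 0.018, 1.203]
force: [0.8, -0.3, -0.1]
opening: 0.0854
t 28.55 pos [0.6238 0.1906 0.2128] yaw 68.9 tilt 1.75 open 0.0854 F [ 0.8 -0.3 -0.1] q6 0.66
spin total -0.6 dist 0.1237 n 3
[np.float64(0.0351), np.float64(-0.0071), np.float64(0.0205)] -0.2
[np.float64(0.0351), np.float64(-0.007), np.float64(0.0205)] -0.2
[np.float64(0.0351), np.float64(-0.0068), np.float64(0.0205)] -0.2
```

```bash
python3 -m creep '[0,0.035,-0.007,0.015,0, 0,0.035,-0.007,0.02,0, 0,0.03,-0.007,0.02,0, 0,0,0,0,0, 0,0,0,0,0]'; python3 plan.py .640 .296 .15 69.5;  python3 -c "
from h import *
shot('wrist','w14')"
```

```text
time_s: 29.18
eef_pos: [0.6353, 0.2978, 0.1457]
eef_rot: [-3.11, 0.026, 1.21]
force: [-0.4, -0.2, -0.7]
opening: 0.0852
t 29.18 pos [0.6353 0.2978 0.1457] yaw 69.3 tilt 2.34 open 0.0852 F [-0.4 -0.2 -0.7] q6 0.8
spin total -0.2 dist 0.0066 n 1
[np.float64(-0.0001), np.float64(0.0049), np.float64(-0.0044)] -0.2
```

View pics/w14.png

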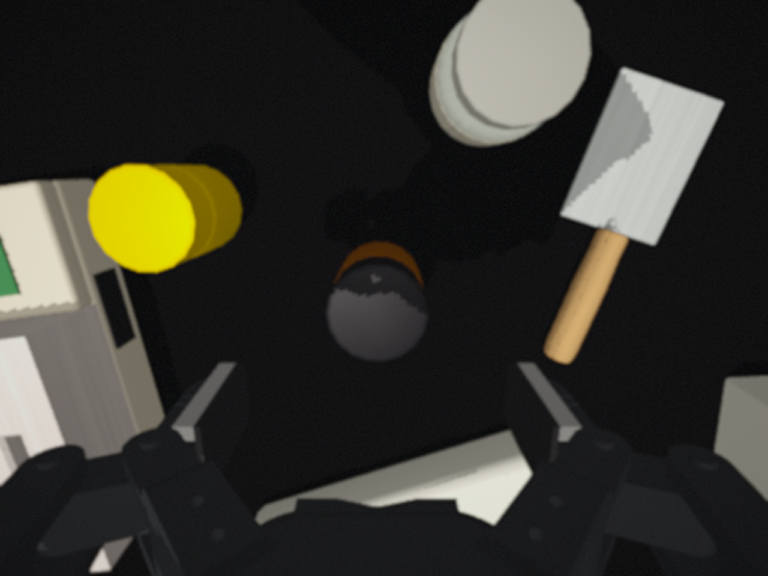

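```bash
python3 -c "
from h import *
print(onplane(load('w14'),377/1.5,311/1.5,.075))"
python3 -m creep '[0,0,0.004,0.04,0, 0,0,0.003,0.03,0, 0,0,0.001,0.02,0, 0,0,0,0.004,0, 0,0,0,0,0]'; python3 plan.py .639 .2965 .044 69.5
```

```text
[0.6373261  0.29557303 0.075     ]
time_s: 29.85
eef_pos: [0.643, 0.2885, 0.0551]
eef_rot: [-3.116, 0.02, 1.202]
force: [-0.4, 0.6, -0.1]
opening: 0.0855
t 29.85 pos [0.643  0.2885 0.0551] yaw 68.9 tilt 1.86 open 0.0855 F [-0.4  0.6 -0.1] q6 0.79
spin total -0.6 dist 0.0142 n 1
[np.float64(0.0062), np.float64(-0.0063), np.float64(0.0111)] -0.6
```

```bash
python3 -m creep '[0,0.006,-0.006,0.003,0, 0,0,0,0.007,0, 0,0,0,0.002,0, 0,0,0,0,0, 0,0,0,0,0]'; python3 plan.py .639 .2965 .044 69.5
```

```text
time_s: 30.48
eef_pos: [0.6408, 0.2977, 0.0461]
eef_rot: [-3.12, 0.016, 1.202]
force: [-0.3, 0.6, -0.1]
opening: 0.0852
t 30.48 pos [0.6408 0.2977 0.0461] yaw 68.9 tilt 1.52 open 0.0852 F [-0.3  0.6 -0.1] q6 0.8
spin total -0.6 dist 0.003 n 1
[np.float64(-0.0017), np.float64(-0.0012), np.float64(0.0022)] -0.6
```

```bash
python3 -m creep '[1,-0.001,-0.001,0.001,0, 1,0,0,0,0, 1,0,0,0,0, 1,0,0,0,0, 1,0,0,0,0]'; python3 plan.py .639 .2965 .044 69.5; python3 -m creep '[1,0,0,-0.03,0, 1,0,0,-0.05,0, 1,0,0,-0.05,0, 1,0,0,-0.03,0, 1,0,0,0,0]'; python3 -c "
from h import *
shot('wrist','w15')"; python3 plan.py 0.5617 -0.146 0.2 69
```

```text
time_s: 31.1
eef_pos: [0.6397, 0.297, 0.0456]
eef_rot: [-3.121, 0.015, 1.202]
force: [-0.3, -0.7, -0.8]
opening: 0.0522
t 31.1 pos [0.6397 0.297  0.0456] yaw 68.9 tilt 1.48 open 0.0522 F [-0.3 -0.7 -0.8] q6 0.8
spin total -0.6 dist 0.0018 n 1
[np.float64(-0.0007), np.float64(-0.0004), np.float64(0.0016)] -0.6
time_s: 31.72
eef_pos: [0.6421, 0.2974, 0.2057]
eef_rot: [-3.115, 0.021, 1.202]
force: [0.5, -0.8, -1.5]
opening: 0.0524
t 31.77 pos [0.6414 0.297  0.2036] yaw 68.9 tilt 2.12 open 0.0526 F [-0.5  0.6 -0.8] q6 0.8
spin total -0.1 dist 0.4502 n 8
[np.float64(-0.0552), np.float64(0.0107), np.float64(0.0015)] -0.0
[np.float64(-0.0552), np.float64(0.0107), np.float64(0.0015)] -0.0
[np.float64(-0.0552), np.float64(0.0107), np.float64(0.0015)] -0.0
[np.float64(-0.0552), np.float64(0.0107), np.float64(0.0015)] -0.0
[np.float64(-0.0552), np.float64(0.0107), np.float64(0.0015)] -0.0
[np.float64(-0.0552), np.float64(0.0106), np.float64(0.0015)] -0.0
[np.float64(-0.0552), np.float64(0.0106), np.float64(0.0015)] -0.0
[np.float64(-0.0552), np.float64(0.0106), np.float64(0.0015)] -0.0
```

View pics/w15.png

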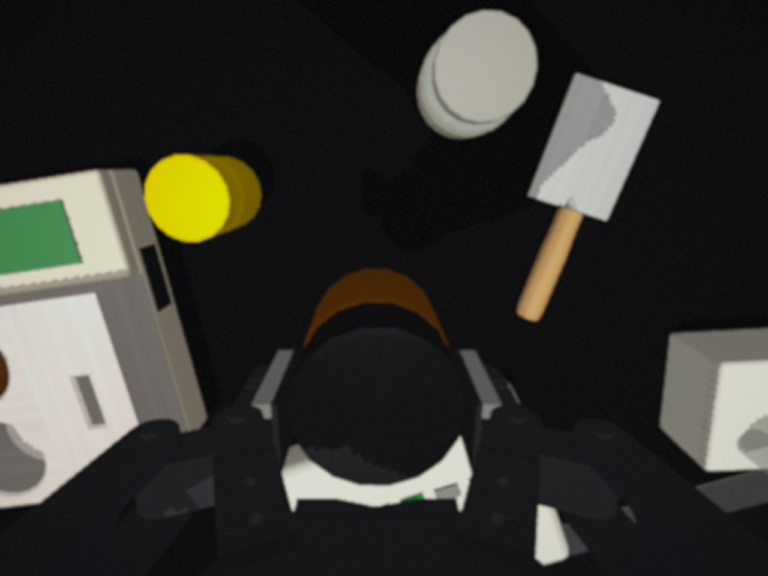

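```bash
python3 -m creep '[1,-0.055,0.011,-0.005,0, 1,-0.055,0.011,-0.002,0, 1,-0.055,0.011,-0.002,0, 1,-0.055,0.011,0,0, 1,-0.055,0.011,0,0]'; python3 plan.py 0.5617 -0.146 0.19 69
```

```text
time_s: 32.4
eef_pos: [0.5869, 0.017, 0.2012]
eef_rot: [-3.093, 0.036, 1.212]
force: [1.3, -1.3, -1.7]
opening: 0.0522
t 32.4 pos [0.5869 0.017  0.2012] yaw 69.4 tilt 3.46 open 0.0522 F [ 1.3 -1.3 -1.7] q6 0.4
spin total 0.4 dist 0.1654 n 3
[np.float64(-0.0537), np.float64(0.0115), np.float64(0.0052)] 0.1
[np.float64(-0.0536), np.float64(0.0116), np.float64(0.0052)] 0.1
[np.float64(-0.0536), np.float64(0.0118), np.float64(0.0052)] 0.1
```

```bash
python3 -m creep '[1,-0.054,0.011,0,0, 1,-0.054,0.011,0,0, 1,-0.045,0.011,0,0, 1,0,0,0,0, 1,0,0,0,0]'; python3 plan.py 0.5617 -0.146 0.16 69; python3 -c "
from h import *
shot('wrist','w16')"
```

```text
time_s: 33.02
eef_pos: [0.5542, -0.1454, 0.192]
eef_rot: [-3.072, 0.041, 1.206]
force: [0.5, -0.2, -1.0]
opening: 0.0525
t 33.02 pos [ 0.5542 -0.1454  0.192 ] yaw 69.1 tilt 4.63 open 0.0525 F [ 0.5 -0.2 -1. ] q6 0.13
spin total 0.1 dist 0.0329 n 1
[np.float64(0.0034), np.float64(0.0095), np.float64(0.0313)] 0.1
```

View pics/w16.png

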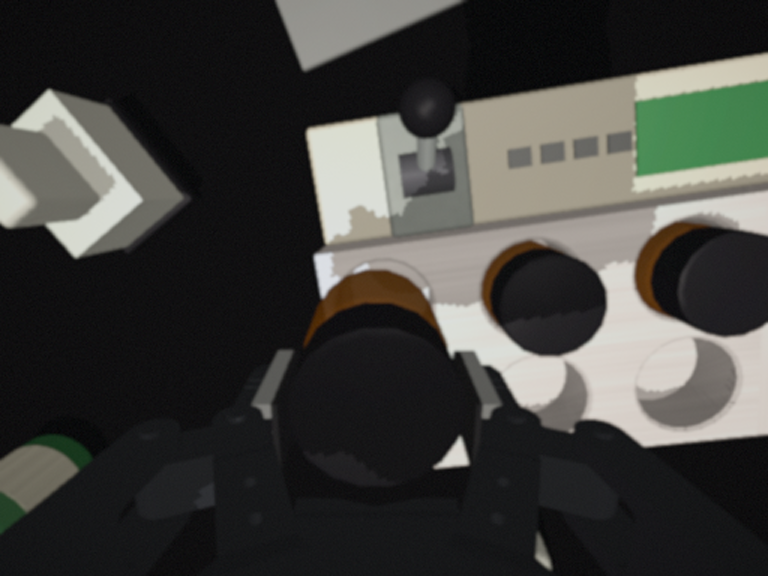

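```bash
python3 -m creep '[1,0,0,-0.015,0, 1,0,0,-0.015,0, 1,0,0,-0.015,0, 1,0,0,-0.015,0, 1,0,0,0,0]'; python3 -m creep '[1,0,0,0.05,0, 1,0,0,0,0, 1,0,0,0,0, 1,0,0,0,0, 1,0,0,0,0]'; python3 plan.py 0.5617 -0.146 0.16 69
```

```text
time_s: 33.7
eef_pos: [0.5612, -0.1377, 0.2564]
eef_rot: [-3.073, 0.04, 1.217]
force: [-0.4, -0.1, -1.2]
opening: 0.0524
time_s: 34.33
eef_pos: [0.5607, -0.1366, 0.2109]
eef_rot: [-3.082, 0.039, 1.221]
force: [1.0, 0.3, -2.1]
opening: 0.0525
t 34.33 pos [ 0.5607 -0.1366  0.2109] yaw 69.9 tilt 4.08 open 0.0525 F [ 1.   0.3 -2.1] q6 0.13
spin total 0.9 dist 0.0518 n 1
[np.float64(-0.0065), np.float64(0.0072), np.float64(0.0508)] 0.9
```

```bash
for i in 1; do python3 -m creep '[1,0,0,-0.015,0, 1,0,0,-0.015,0, 1,0,0,-0.015,0, 1,0,0,-0.015,0, 1,0,0,0.06,0]'; python3 -m creep '[1,0,0,-0.015,0, 1,0,0,-0.015,0, 1,0,0,-0.015,0, 1,0,0,-0.015,0, 1,0,0,0.06,0]'; done; python3 -m creep '[1,0,0,0,0, 1,0,0,-0.015,0, 1,0,0,-0.015,0, 1,0,0,-0.015,0, 1,0,0,-0.015,0]'; python3 plan.py 0.5617 -0.146 0.16 69
```

```text
time_s: 34.95
eef_pos: [0.5687, -0.1387, 0.2232]
eef_rot: [-3.106, 0.036, 1.219]
force: [1.7, -0.5, -1.4]
opening: 0.0527
time_s: 35.58
eef_pos: [0.5607, -0.1374, 0.219]
eef_rot: [-3.09, 0.038, 1.219]
force: [0.5, -0.4, -2.7]
opening: 0.0525
time_s: 36.2
eef_pos: [0.568, -0.1374, 0.2897]
eef_rot: [-3.1, 0.036, 1.218]
force: [0.4, -0.0, -1.3]
opening: 0.0521
t 36.2 pos [ 0.568  -0.1374  0.2897] yaw 69.8 tilt 3.18 open 0.0521 F [ 0.4 -0.  -1.3] q6 0.13
spin total 0.8 dist 0.1302 n 3
[np.float64(-0.0018), np.float64(0.0008), np.float64(0.0433)] 0.3
[np.float64(-0.0018), np.float64(0.0008), np.float64(0.0433)] 0.3
[np.float64(-0.0018), np.float64(0.0008), np.float64(0.0433)] 0.3
```

```bash
python3 -m creep '[1,-0.003,0,0.06,0, 1,-0.003,0,0.05,0, 1,0,0,0,0, 1,0,0,0,0, 1,0,0,0,0]'; python3 jar.py 0.5617 -0.146 0.1 0.0005 0.0456;  python3 plan.py 0.5617 -0.146 0.16 69;python3 -c "
from h import *
shot('wrist','w17')"
```

```text
time_s: 36.83
eef_pos: [0.5798, -0.1496, 0.2044]
eef_rot: [3.135, 0.03, 1.216]
force: [0.8, 0.1, -0.9]
opening: 0.0527
t 36.83 base [ 0.5801 -0.1512  0.1588] toolz [-0.004  -0.0309 -0.9995] step [ 0.0003 -0.0194  0.0587] F [ 0.8  0.1 -0.9] open 0.05266524507688239
t 36.83 pos [ 0.5798 -0.1496  0.2044] yaw 69.7 tilt 1.79 open 0.0527 F [ 0.8  0.1 -0.9] q6 0.12
spin total 0.7 dist 0.0481 n 1
[np.float64(-0.0015), np.float64(-0.0185), np.float64(0.0443)] 0.7
```

View pics/w17.png

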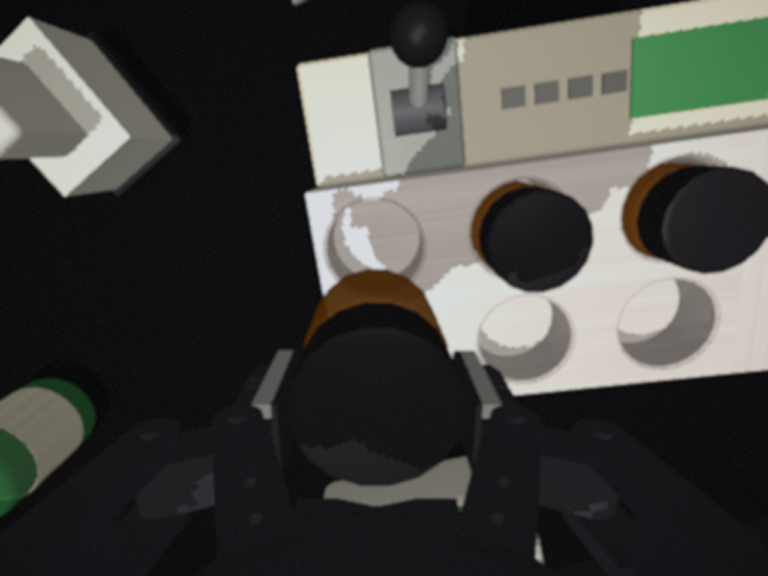

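```bash
python3 -m creep '[1,-0.001,-0.01,0.015,0, 1,-0.001,-0.009,0.015,0, 1,0,0,0.012,0, 1,0,0,0,0, 1,0,0,0,0]'; python3 jar.py 0.5617 -0.146 0.1 0.0005 0.0456;  python3 plan.py 0.5617 -0.146 0.16 69;python3 -c "
from h import *
shot('wrist','w18')"
```

```text
time_s: 37.5
eef_pos: [0.5667, -0.1471, 0.1691]
eef_rot: [3.12, 0.029, 1.217]
force: [0.0, 0.1, -1.3]
opening: 0.0525
t 37.5 base [ 0.5677 -0.1488  0.1235] toolz [ 0.0106 -0.0344 -0.9994] step [ 0.0012 -0.0071  0.0234] F [ 0.   0.1 -1.3] open 0.052517689416899827
t 37.5 pos [ 0.5667 -0.1471  0.1691] yaw 69.7 tilt 2.06 open 0.0525 F [ 0.   0.1 -1.3] q6 0.12
spin total 0.7 dist 0.0104 n 1
[np.float64(-0.0005), np.float64(-0.0053), np.float64(0.009)] 0.7
```

View pics/w18.png

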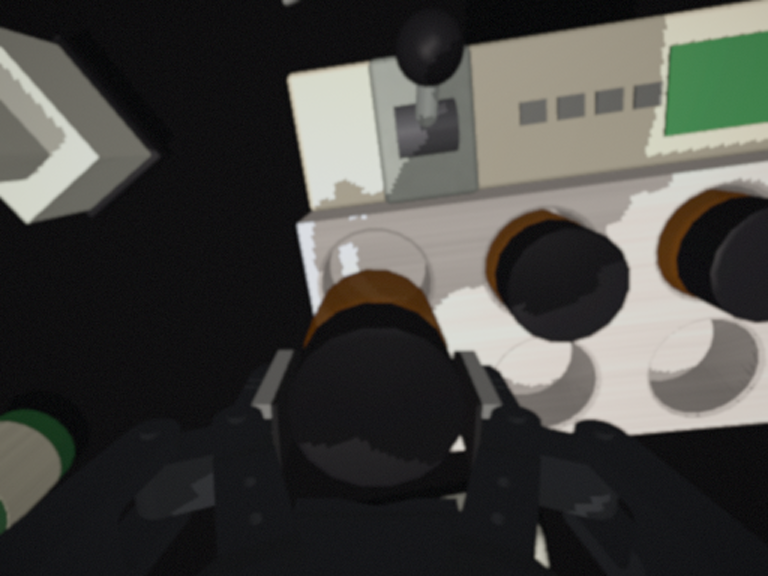

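```bash
python3 -m creep '[1,0,-0.007,-0.06,0, 1,0,0,0,0, 1,0,0,0.008,0, 1,0,0,0.008,0, 1,0,0,0.008,0]'; python3 -m creep '[1,0,0,0.008,0, 1,0,0,0.008,0, 1,0,0,0.008,0, 1,0,0,0.008,0, 1,0,0,0,0]'; python3 jar.py 0.5617 -0.146 0.1 0.0005 0.0456;  python3 plan.py 0.5617 -0.146 0.16 69
```

```text
time_s: 38.17
eef_pos: [0.5601, -0.1435, 0.2041]
eef_rot: [3.12, 0.029, 1.217]
force: [-0.2, -0.2, -1.8]
opening: 0.0525
time_s: 38.8
eef_pos: [0.5585, -0.1443, 0.1664]
eef_rot: [3.127, 0.029, 1.217]
force: [0.1, 0.2, -1.4]
opening: 0.0527
t 38.8 base [ 0.5592 -0.146   0.1208] toolz [ 0.0037 -0.0327 -0.9995] step [0.0015 0.0021 0.0208] F [ 0.1  0.2 -1.4] open 0.05271443724027233
t 38.8 pos [ 0.5585 -0.1443  0.1664] yaw 69.7 tilt 1.89 open 0.0527 F [ 0.1  0.2 -1.4] q6 0.12
spin total 0.7 dist 0.0073 n 1
[np.float64(-0.0003), np.float64(0.0034), np.float64(0.0065)] 0.7
```

```bash
python3 -m creep '[1,0,0.002,0.008,0, 1,0,0,0.008,0, 1,0,0,0.004,0, 1,0,0,0,0, 1,0,0,0,0]'; python3 jar.py 0.5617 -0.146 0.085 0.0005 0.0456
```

```text
time_s: 39.42
eef_pos: [0.5612, -0.1459, 0.1457]
eef_rot: [3.125, 0.029, 1.217]
force: [0.9, -0.6, -1.1]
opening: 0.0524
t 39.42 base [ 0.5619 -0.1476  0.1001] toolz [ 0.0052 -0.0331 -0.9994] step [ 0.0018 -0.001   0.0151] F [ 0.9 -0.6 -1.1] open 0.0524116683649301
```

```bash
python3 -m creep '[1,0.001,0,0.007,0, 1,0,0,0.006,0, 1,0,0,0.003,0, 1,0,0,0,0, 1,0,0,0,0]'; python3 jar.py 0.5617 -0.146 0.085 0.0005 0.0456
```

```text
time_s: 40.05
eef_pos: [0.5618, -0.1454, 0.1288]
eef_rot: [3.125, 0.029, 1.217]
force: [-0.7, 1.3, -0.7]
opening: 0.0524
t 40.05 base [ 0.5625 -0.1471  0.0832] toolz [ 0.0056 -0.0332 -0.9994] step [ 0.0007 -0.0011 -0.0019] F [-0.7  1.3 -0.7] open 0.05237045170733192
```

In. Continue slowly.

```bash
python3 -m creep '[1,0.001,-0.001,0.007,0, 1,0,0,0.006,0, 1,0,0,0.005,0, 1,0,0,0,0, 1,0,0,0,0]'; python3 -m creep '[1,0,0,0.006,0, 1,0,0,0.004,0, 1,0,0,0,0, 1,0,0,0,0, 1,0,0,0,0]'; python3 jar.py 0.5617 -0.146 0.052 0.0005 0.0456
```

```text
time_s: 40.67
eef_pos: [0.5612, -0.1447, 0.1094]
eef_rot: [3.125, 0.029, 1.217]
force: [0.2, 0.6, -1.8]
opening: 0.0524
time_s: 41.3
eef_pos: [0.5616, -0.1451, 0.099]
eef_rot: [3.124, 0.029, 1.217]
force: [-0.0, -0.6, -1.0]
opening: 0.0526
t 41.3 base [ 0.5623 -0.1468  0.0534] toolz [ 0.0061 -0.0333 -0.9994] step [ 0.0006 -0.0009  0.0014] F [-0.  -0.6 -1. ] open 0.05260956237013167
```

```bash
python3 -m creep '[0.2,0,0,0,0, 0.2,0,0,0,0, 0.2,0,0,0,0, 0.2,0,0,-0.015,0, 0.2,0,0,-0.02,0]'; python3 -m creep '[0,0,0,-0.03,0, 0,0,0,-0.04,0, 0,0,0,-0.04,0, 0,0,0,0,0, 0,0,0,0,0]'; python3 - <<'E'
from h import *
shot("wrist","w19"); shot("side","s19")
cv2.imwrite("pics/s19c.png",cv2.resize(cv2.imread("pics/s19_raw.png")[150:300,180:340],None,fx=4.5,fy=4))
E
python3 plan.py .42 -.303 .2 16
```

```text
time_s: 41.92
eef_pos: [0.5609, -0.1439, 0.1352]
eef_rot: [3.126, 0.029, 1.217]
force: [0.8, -0.8, 0.6]
opening: 0.0681
time_s: 42.55
eef_pos: [0.5615, -0.1402, 0.2557]
eef_rot: [3.117, 0.028, 1.217]
force: [-0.0, -0.7, -1.2]
opening: 0.0856
t 42.65 pos [ 0.5614 -0.1402  0.2552] yaw 69.7 tilt 2.13 open 0.0853 F [-0.6  0.2 -0.2] q6 0.13
spin total 53.7 dist 0.2226 n 6
[np.float64(-0.0334), np.float64(-0.0129), np.float64(0.0098)] 9.0
[np.float64(-0.035), np.float64(-0.0076), np.float64(0.0098)] 9.0
[np.float64(-0.0357), np.float64(-0.0021), np.float64(0.0098)] 9.0
[np.float64(-0.0356), np.float64(0.0035), np.float64(0.0098)] 9.0
[np.float64(-0.0346), np.float64(0.009), np.float64(0.0098)] 9.0
[np.float64(-0.0328), np.float64(0.0143), np.float64(0.0098)] 9.0
```

View pics/w19.png

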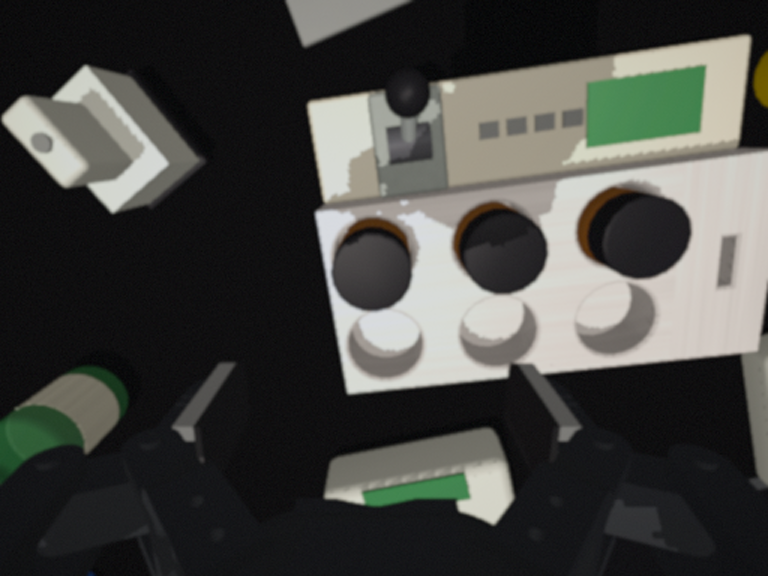

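View pics/s19c.png

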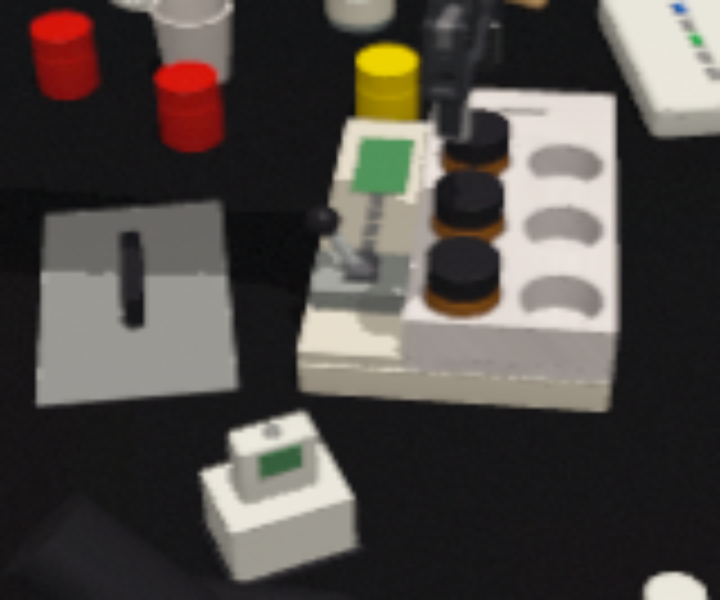

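```bash
python3 plan.py .42 -.303 .22 106
```

```text
t 42.65 pos [ 0.5614 -0.1402  0.2552] yaw 69.7 tilt 2.13 open 0.0853 F [-0.6  0.2 -0.2] q6 0.13
spin total -36.3 dist 0.2185 n 4
[np.float64(-0.0502), np.float64(-0.0193), np.float64(0.0098)] -9.1
[np.float64(-0.0465), np.float64(-0.027), np.float64(0.0098)] -9.1
[np.float64(-0.0417), np.float64(-0.034), np.float64(0.0098)] -9.1
[np.float64(-0.0358), np.float64(-0.0401), np.float64(0.0098)] -9.1
```

```bash
python3 -m creep '[0,-0.025,-0.01,0.003,-5, 0,-0.025,-0.011,0.003,-5, 0,-0.024,-0.013,0.004,-5, 0,-0.023,-0.015,0.004,-5, 0,-0.022,-0.016,0.004,-5]'; python3 -m creep '[0,-0.02,-0.018,0.004,-5, 0,-0.018,-0.019,0.004,-4, 0,-0.016,-0.02,0.004,-3, 0,0,0,0,0, 0,0,0,0,0]';python3 plan.py .4205 -.303 .19 106
```

```text
time_s: 43.28
eef_pos: [0.4724, -0.2473, 0.2329]
eef_rot: [-3.14, 0.03, 1.672]
force: [0.3, 0.2, -0.3]
opening: 0.0856
time_s: 43.9
eef_pos: [0.4202, -0.3122, 0.2161]
eef_rot: [-3.126, 0.019, 1.885]
force: [-0.6, 0.4, -0.0]
opening: 0.0857
t 43.9 pos [ 0.4202 -0.3122  0.2161] yaw 108.0 tilt 1.4 open 0.0857 F [-0.6  0.4 -0. ] q6 -0.94
spin total 2.0 dist 0.0277 n 1
[np.float64(0.0091), np.float64(0.0035), np.float64(0.0259)] 2.0
```

```bash
python3 -m creep '[0,0.009,0.003,0.008,2, 0,0,0,0.005,0, 0,0,0,0,0, 0,0,0,0,0, 0,0,0,0,0]';python3 plan.py .4205 -.303 .085 106; python3 -c "
from h import *
shot('wrist','w20')"
```

```text
time_s: 44.52
eef_pos: [0.422, -0.3012, 0.2025]
eef_rot: [-3.127, 0.019, 1.853]
force: [0.0, -0.4, -0.6]
opening: 0.0851
t 44.52 pos [ 0.422  -0.3012  0.2025] yaw 106.2 tilt 1.38 open 0.0851 F [ 0.  -0.4 -0.6] q6 -0.89
spin total 0.2 dist 0.1175 n 2
[np.float64(0.0005), np.float64(-0.0001), np.float64(0.0587)] 0.1
[np.float64(0.0005), np.float64(-0.0001), np.float64(0.0587)] 0.1
```

View pics/w20.png

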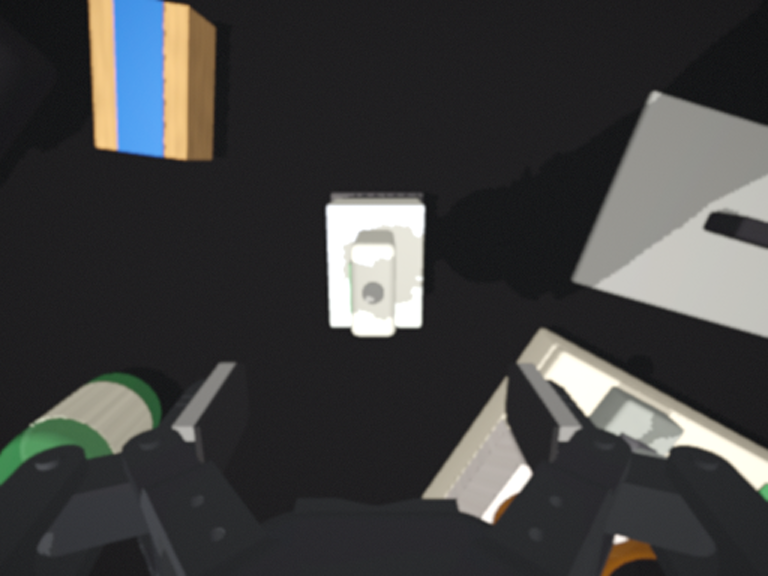

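```bash
python3 -c "
from h import *
c=load('w20')
print(onplane(c,373/1.5,290/1.5,.122),onplane(c,374/1.5,240/1.5,.122),onplane(c,373/1.5,336/1.5,.122),onplane(c,376/1.5,266/1.5,.067))"
python3 -m creep '[0,0,0,0.03,0, 0,0,0,0.03,0, 0,0,0,0.02,0, 0,0,0,0.008,0, 0,0,0,0,0]';python3 plan.py .4205 -.303 .085 106
```

```text
[ 0.41846759 -0.30626557  0.122     ] [ 0.39256454 -0.3132063   0.122     ] [ 0.44369328 -0.29898463  0.122     ] [ 0.41821699 -0.30581676  0.067     ]
time_s: 45.2
eef_pos: [0.4229, -0.3051, 0.1144]
eef_rot: [-3.13, 0.023, 1.852]
force: [0.6, 0.4, 1.0]
opening: 0.0854
t 45.2 pos [ 0.4229 -0.3051  0.1144] yaw 106.1 tilt 1.49 open 0.0854 F [0.6 0.4 1. ] q6 -0.89
spin total 0.1 dist 0.0296 n 1
[np.float64(0.0034), np.float64(-0.0014), np.float64(0.0294)] 0.1
```

```bash
python3 -m creep '[0,0,-0.003,0.012,0, 0,0,0,0.01,0, 0,0,0,0.006,0, 0,0,0,0,0, 0,0,0,0,0]';python3 plan.py .4195 -.304 .085 106
```

```text
time_s: 45.82
eef_pos: [0.421, -0.3078, 0.0866]
eef_rot: [-3.133, 0.027, 1.852]
force: [0.1, -0.6, 0.7]
opening: 0.0852
t 45.83 pos [ 0.421  -0.3078  0.0866] yaw 106.1 tilt 1.6 open 0.0852 F [ 0.1 -0.6  0.7] q6 -0.9
spin total 0.1 dist 0.0044 n 1
[np.float64(0.0041), np.float64(-0.0004), np.float64(0.0015)] 0.1
```

```bash
python3 -m creep '[0,0.003,-0.001,0,0, 1,0,0,0,0, 1,0,0,0,0, 1,0,0,0,0, 1,0,0,0,0]';python3 -m creep '[1,0,0,0,0, 1,0,0,0,0, 1,0,0,0,0, 1,0,0,0,0, 1,0,0,0,0]'; python3 plan.py .4195 -.304 .085 106; python3 -c "
from h import *
shot('wrist','w21')"
```

```text
time_s: 46.45
eef_pos: [0.4198, -0.3053, 0.0876]
eef_rot: [-3.134, 0.028, 1.852]
force: [-0.6, -0.1, 0.1]
opening: 0.0238
time_s: 47.08
eef_pos: [0.4198, -0.3054, 0.0876]
eef_rot: [-3.134, 0.028, 1.852]
force: [-0.4, 0.5, 0.2]
opening: 0.023
t 47.08 pos [ 0.4198 -0.3054  0.0876] yaw 106.1 tilt 1.67 open 0.023 F [-0.4  0.5  0.2] q6 -0.9
spin total 0.1 dist 0.0029 n 1
[np.float64(0.0015), np.float64(0.0001), np.float64(0.0025)] 0.1
```

View pics/w21.png

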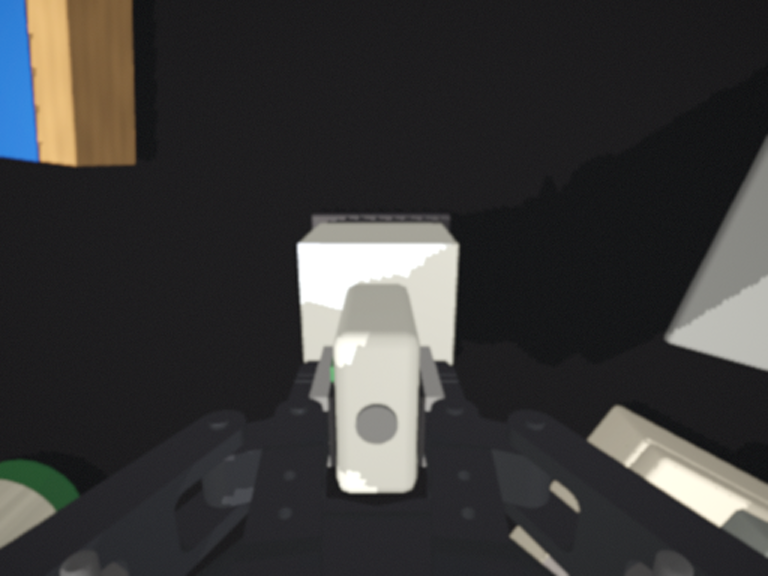

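```bash
python3 inhand.py w21 377 335 .122;python3 inhand.py w21 377 492 .122; python3 -m creep '[1,0,0,-0.015,0, 1,0,0,-0.02,0, 1,0,0,-0.02,0, 1,0,0,-0.02,0, 1,0,0,-0.02,0]'; python3 plan.py .4195 -.304 .085 106; python3 -m creep '[1,0,0,-0.02,0, 1,0,0,-0.02,0, 1,0,0,-0.02,0, 1,0,0,-0.015,0, 1,0,0,0,0]';python3 plan.py .64 .087 .26 77.5; python3 -c "
from h import *
shot('side','s22')
cv2.imwrite('pics/s22c.png',cv2.resize(cv2.imread('pics/s22_raw.png')[120:320,160:340],None,fx=4,fy=3))"
```

```text
[ 0.3943 -0.3121  0.122 ] tool-frame offset [-0.0004 -0.0267 -0.0343]
[ 0.4427 -0.298   0.122 ] tool-frame offset [-0.0003  0.0237 -0.0346]
time_s: 47.75
eef_pos: [0.4185, -0.3016, 0.1866]
eef_rot: [-3.132, 0.025, 1.852]
force: [-0.3, -0.3, -1.2]
opening: 0.0236
t 47.75 pos [ 0.4185 -0.3016  0.1866] yaw 106.1 tilt 1.55 open 0.0236 F [-0.3 -0.3 -1.2] q6 -0.89
spin total 0.1 dist 0.1016 n 2
[np.float64(0.0), np.float64(0.0007), np.float64(0.0508)] 0.1
[np.float64(0.0), np.float64(0.0007), np.float64(0.0508)] 0.1
time_s: 48.38
eef_pos: [0.4191, -0.2997, 0.2706]
eef_rot: [-3.136, 0.031, 1.852]
force: [0.9, 0.3, -1.0]
opening: 0.0231
t 48.38 pos [ 0.4191 -0.2997  0.2706] yaw 106.1 tilt 1.82 open 0.0231 F [ 0.9  0.3 -1. ] q6 -0.89
spin total 28.6 dist 0.4455 n 8
[np.float64(0.0388), np.float64(0.04), np.float64(-0.0001)] 3.6
[np.float64(0.0412), np.float64(0.0375), np.float64(-0.0001)] 3.6
[np.float64(0.0435), np.float64(0.0348), np.float64(-0.0001)] 3.6
[np.float64(0.0456), np.float64(0.032), np.float64(-0.0001)] 3.6
[np.float64(0.0475), np.float64(0.0291), np.float64(-0.0001)] 3.6
[np.float64(0.0492), np.float64(0.0261), np.float64(-0.0001)] 3.6
[np.float64(0.0507), np.float64(0.023), np.float64(-0.0001)] 3.6
[np.float64(0.0521), np.float64(0.0198), np.float64(-0.0001)] 3.6
```

View pics/s22c.png

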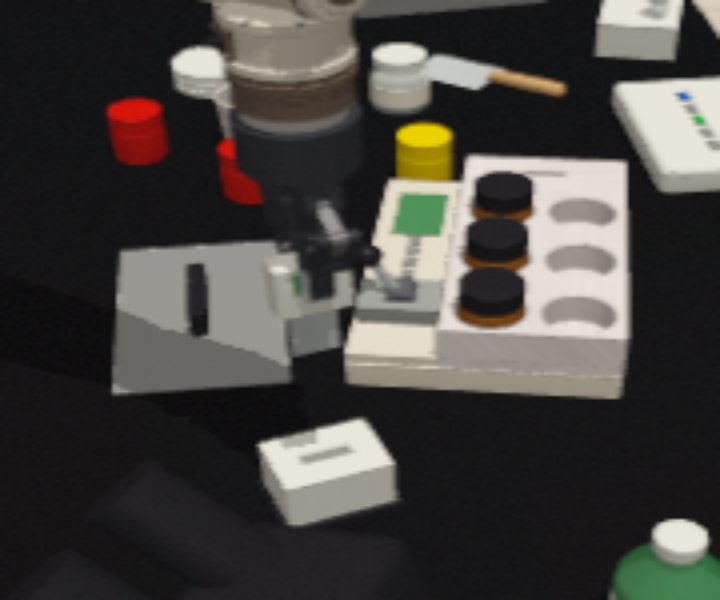

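```bash
python3 -m creep '[1,0.026,0.026,0,2, 1,0.027,0.025,0,2, 1,0.028,0.024,0,3, 1,0.029,0.022,0,3, 1,0.03,0.02,0,3]'; python3 plan.py .64 .087 .26 77.5
```

```text
time_s: 49.05
eef_pos: [0.5052, -0.1362, 0.2608]
eef_rot: [-3.136, 0.029, 1.611]
force: [0.7, 0.5, -0.4]
opening: 0.0234
t 49.05 pos [ 0.5052 -0.1362  0.2608] yaw 92.3 tilt 1.67 open 0.0234 F [ 0.7  0.5 -0.4] q6 -0.29
spin total 14.8 dist 0.2608 n 5
[np.float64(0.0435), np.float64(0.0287), np.float64(-0.0012)] 3.0
[np.float64(0.0449), np.float64(0.0264), np.float64(-0.0012)] 3.0
[np.float64(0.0462), np.float64(0.0241), np.float64(-0.0012)] 3.0
[np.float64(0.0474), np.float64(0.0217), np.float64(-0.0012)] 3.0
[np.float64(0.0485), np.float64(0.0192), np.float64(-0.0012)] 3.0
```

```bash
python3 -m creep '[1,0.03,0.02,-0.002,2, 1,0.031,0.019,-0.002,2, 1,0.032,0.018,-0.002,2, 1,0.033,0.017,-0.002,2, 1,0.033,0.016,-0.002,2]'; python3 plan.py .648 .087 .24 77.5
```

```text
time_s: 49.68
eef_pos: [0.6, 0.0258, 0.2604]
eef_rot: [-3.131, 0.03, 1.431]
force: [0.8, -0.7, -1.1]
opening: 0.0234
t 49.67 pos [0.6    0.0258 0.2604] yaw 82.0 tilt 1.84 open 0.0234 F [ 0.8 -0.7 -1.1] q6 0.2
spin total 4.5 dist 0.0804 n 2
[np.float64(0.0339), np.float64(0.0196), np.float64(0.009)] 2.2
[np.float64(0.0347), np.float64(0.0183), np.float64(0.009)] 2.2
```

```bash
python3 -m creep '[1,0.03,0.018,0.005,2, 1,0.025,0.014,0.005,1, 1,0.005,0.003,0.005,0, 1,0,0,0,0, 1,0,0,0,0]'; python3 plan.py .6495 .0868 .2 77.5; python3 -c "
from h import *
shot('wrist','w23');shot('side','s23')
cv2.imwrite('pics/s23c.png',cv2.resize(cv2.imread('pics/s23_raw.png')[110:230,240:340],None,fx=6,fy=5,interpolation=cv2.INTER_CUBIC))"
```

```text
time_s: 50.3
eef_pos: [0.6431, 0.0819, 0.2374]
eef_rot: [-3.125, 0.035, 1.38]
force: [0.2, -1.2, -1.1]
opening: 0.0233
t 50.3 pos [0.6431 0.0819 0.2374] yaw 79.1 tilt 2.21 open 0.0233 F [ 0.2 -1.2 -1.1] q6 0.33
spin total 1.6 dist 0.0383 n 1
[np.float64(0.0073), np.float64(0.006), np.float64(0.0371)] 1.6
```

View pics/w23.png

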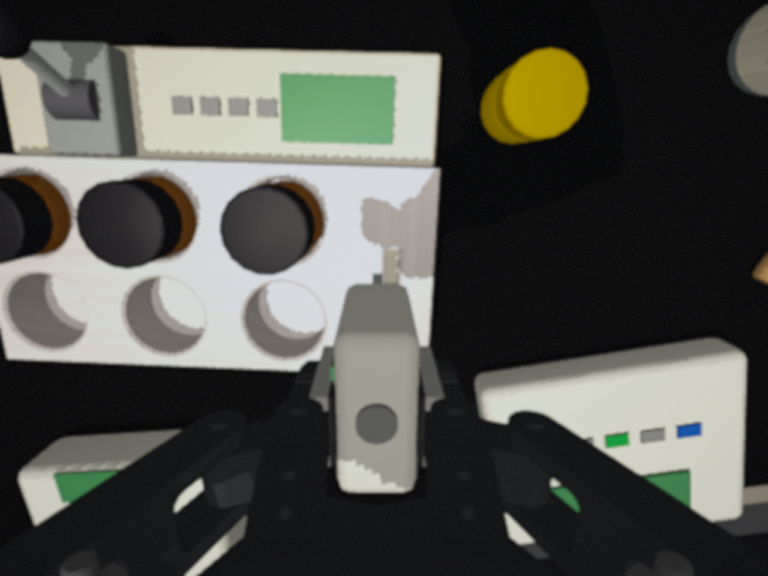

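View pics/s23c.png

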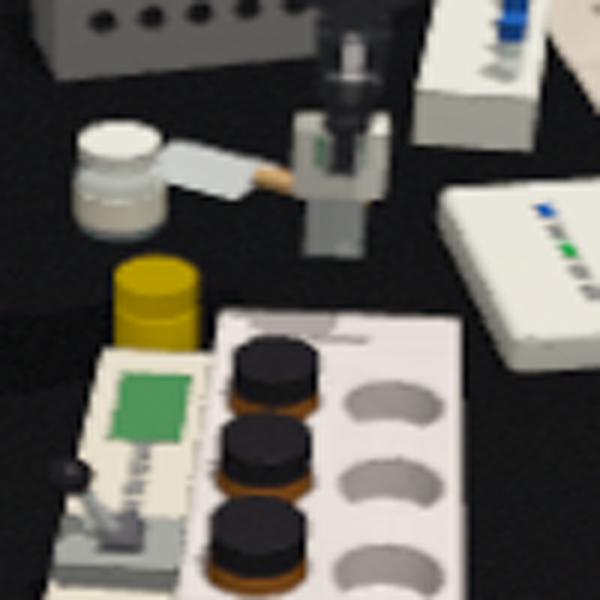

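```bash
cat > tip.py <<'E'
import sys
from h import *
from scipy.spatial.transform import Rotation as Ro
s=get_state();R=Ro.from_euler('xyz',s['eef_rot']).as_matrix()
S=np.array([.6495,.0868,0])
for o in((0,0,.0706),(.0025,.0007,.0706)):
    t=s['eef_pos']+R@np.array(o); S[2]=t[2]
    print("tip",t.round(4),"to slot, tool x,y",(R.T@(S-t)).round(4)[:2],"above block",(t[2]-.09).round(4))
print("yaw",np.degrees(np.arctan2(R[1,0],R[0,0])).round(1),"toolz",R[:,2].round(3),"F",s['force'].round(1),"open",round(s['opening'],4),"t",s['time_s'])
E
python3 tip.py; python3 -c "
from h import *
c=camera_info('side')
a=onplane(c,240+305/6-.4,110+254/5-.4,.167);b=onplane(c,240+360/6-.4,110+257/5-.4,.167);print(a,b,(a+b)/2)
for u,v in((327,334),(368,340)): print(onplane(c,240+u/6-.4,110+v/5-.4,.09))
w=load('w23'); print('slot near edge',onplane(w,392/1.5,250/1.5,.09))
print(proj(w,[.6495,.0868,.09])*1.5, proj(w,[.6495-.018*.976,.0868+.018*.2173,.09])*1.5)
"
```

```text
tip [0.6416 0.0797 0.1673] to slot, tool x,y [0.0085 0.0064] above block 0.0773
tip [0.6428 0.082  0.1672] to slot, tool x,y [0.006  0.0057] above block 0.0772
yaw 79.0 toolz [-0.023 -0.031 -0.999] F [ 0.  -0.1 -1.7] open 0.0234 t 50.4
[0.62418816 0.08306979 0.167     ] [0.65519875 0.07507348 0.167     ] [0.63969346 0.07907163 0.167     ]
[0.6418784 0.0912344 0.09     ]
[0.66506435 0.08071096 0.09      ]
slot near edge [0.63102253 0.08972532 0.09      ]
[392.63734321 276.96001868] [393.68758102 251.04724327]
```

```bash
python3 -c "
from h import *
from scipy.spatial.transform import Rotation as Ro
w=load('w23'); s=get_state();R=Ro.from_euler('xyz',s['eef_rot']).as_matrix()
for o in((0,-.016,.0706),(.0025,-.016,.0706),(0.0025,-.016,.0706)): print(proj(w,s['eef_pos']+R@np.array(o))*1.5)
im=cv2.imread('pics/w23_raw.png');cv2.imwrite('pics/w23c.png',cv2.resize(im[150:240,215:305],None,fx=6,fy=6,interpolation=cv2.INTER_CUBIC))
"
```

```text
[376.33197077 272.47586832]
[381.32600987 272.48171208]
[381.32600987 272.48171208]
```

View pics/w23c.png

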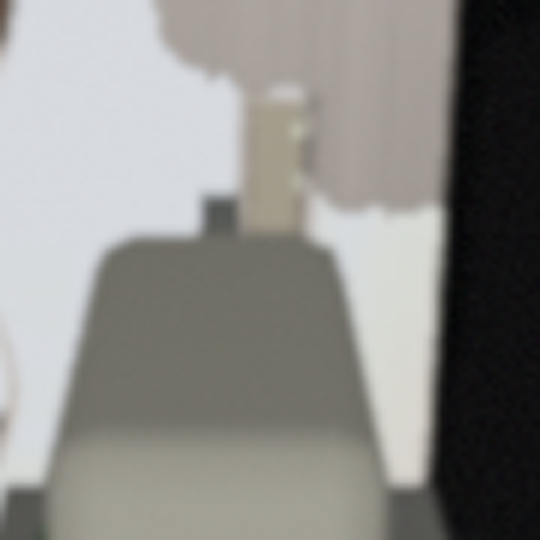

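```bash
python3 -m creep '[1,0.004,0.003,0.01,1.5, 1,0.004,0.003,0.01,0, 1,0,0,0.01,0, 1,0,0,0.01,0, 1,0,0,0,0]'; python3 tip.py;  python3 -c "
from h import *
shot('wrist','w24')
im=cv2.imread('pics/w24_raw.png');cv2.imwrite('pics/w24c.png',cv2.resize(im[130:240,195:305],None,fx=5,fy=5,interpolation=cv2.INTER_CUBIC))"
```

```text
time_s: 51.02
eef_pos: [0.6496, 0.0862, 0.1948]
eef_rot: [-3.126, 0.035, 1.35]
force: [-0.6, -0.0, -1.0]
opening: 0.0232
tip [0.648  0.084  0.1243] to slot, tool x,y [0.0031 0.0009] above block 0.0343
tip [0.6492 0.0863 0.1242] to slot, tool x,y [0.0006 0.0002] above block 0.0342
yaw 77.3 toolz [-0.023 -0.031 -0.999] F [-0.6 -0.  -1. ] open 0.0232 t 51.025
```

View pics/w24c.png

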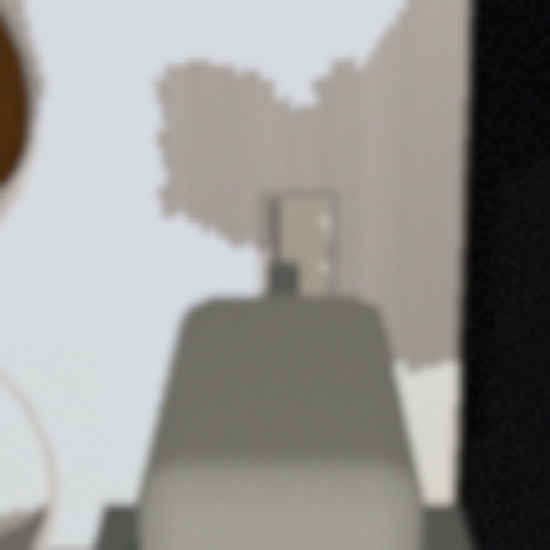

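```bash
python3 -m creep '[1,0.004,0.0015,0.008,0, 1,0,0,0.008,0, 1,0,0,0.008,0, 1,0,0,0,0, 1,0,0,0,0]'; python3 tip.py;  python3 -c "
from h import *
shot('wrist','w25')
im=cv2.imread('pics/w25_raw.png');cv2.imwrite('pics/w25c.png',cv2.resize(im[130:240,195:305],None,fx=5,fy=5,interpolation=cv2.INTER_CUBIC))"
```

```text
time_s: 51.7
eef_pos: [0.6523, 0.0894, 0.1703]
eef_rot: [-3.128, 0.034, 1.35]
force: [-0.7, -0.5, -0.7]
opening: 0.0233
tip [0.6508 0.0873 0.0998] to slot, tool x,y [-0.0008 -0.0012] above block 0.0098
tip [0.6521 0.0896 0.0997] to slot, tool x,y [-0.0033 -0.0019] above block 0.0097
yaw 77.3 toolz [-0.021 -0.03  -0.999] F [-0.7 -0.5 -0.7] open 0.0233 t 51.7
```

View pics/w25c.png

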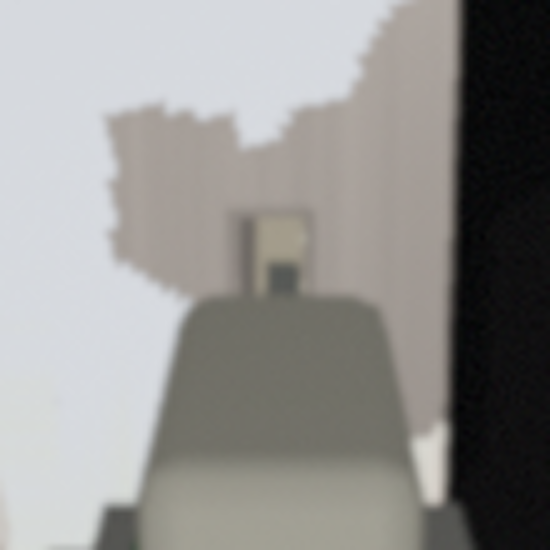

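```bash
python3 -m creep '[1,-0.001,-0.001,0.004,0, 1,0,0,0.005,0, 1,0,0,0.004,0, 1,0,0,0.003,0, 1,0,0,0,0]'; python3 tip.py;  python3 -c "
from h import *
shot('wrist','w26')
im=cv2.imread('pics/w26_raw.png');cv2.imwrite('pics/w26c.png',cv2.resize(im[130:240,195:305],None,fx=5,fy=5,interpolation=cv2.INTER_CUBIC))"
```

```text
time_s: 52.38
eef_pos: [0.6507, 0.088, 0.1536]
eef_rot: [-3.129, 0.034, 1.35]
force: [-0.7, 0.3, -0.3]
opening: 0.023
tip [0.6493 0.0859 0.083 ] to slot, tool x,y [ 0.001 -0.   ] above block -0.007
tip [0.6505 0.0882 0.0829] to slot, tool x,y [-0.0015 -0.0007] above block -0.0071
yaw 77.3 toolz [-0.02  -0.03  -0.999] F [-0.7  0.3 -0.3] open 0.023 t 52.375
```

View pics/w26c.png

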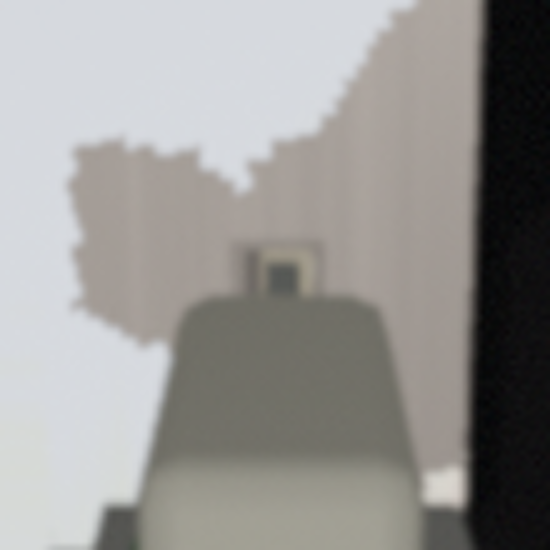

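```bash
python3 -m creep '[1,0,0,0.006,0, 1,0,0,0.006,0, 1,0,0,0.006,0, 1,0,0,0,0, 1,0,0,0,0]'; python3 tip.py
```

```text
time_s: 53.05
eef_pos: [0.6504, 0.0875, 0.1343]
eef_rot: [-3.129, 0.034, 1.35]
force: [0.6, 0.2, -1.0]
opening: 0.0233
tip [0.649  0.0853 0.0638] to slot, tool x,y [0.0016 0.0002] above block -0.0262
tip [0.6502 0.0876 0.0637] to slot, tool x,y [-0.0009 -0.0005] above block -0.0263
yaw 77.3 toolz [-0.02  -0.03  -0.999] F [ 0.6  0.2 -1. ] open 0.0233 t 53.05
```

```bash
python3 -m creep '[1,0.001,0,0.006,0, 1,0,0,0.006,0, 1,0,0,0.005,0, 1,0,0,0,0, 1,0,0,0,0]'; python3 tip.py
```

```text
time_s: 53.68
eef_pos: [0.6504, 0.088, 0.1162]
eef_rot: [-3.129, 0.034, 1.35]
force: [-0.8, 0.2, -0.0]
opening: 0.0233
tip [0.649  0.0859 0.0456] to slot, tool x,y [0.001  0.0003] above block -0.0444
tip [0.6502 0.0882 0.0455] to slot, tool x,y [-0.0015 -0.0004] above block -0.0445
yaw 77.3 toolz [-0.02  -0.03  -0.999] F [-0.8  0.2 -0. ] open 0.0233 t 53.675
```

```bash
python3 -m creep '[1,0,0,0.004,0, 1,0,0,0.003,0, 1,0,0,0.001,0, 1,0,0,0,0, 1,0,0,0,0]'; python3 tip.py
```

```text
time_s: 54.3
eef_pos: [0.6507, 0.0879, 0.1107]
eef_rot: [-3.132, 0.033, 1.35]
force: [-1.1, -0.1, 0.6]
opening: 0.0233
tip [0.6495 0.0858 0.0401] to slot, tool x,y [ 0.001  -0.0002] above block -0.0499
tip [0.6507 0.0881 0.04  ] to slot, tool x,y [-0.0015 -0.0009] above block -0.05
yaw 77.3 toolz [-0.017 -0.03  -0.999] F [-1.1 -0.1  0.6] open 0.0233 t 54.3
```

```bash
python3 -m creep '[0.5,0,0,0,0, 0.5,0,0,0,0, 0.5,0,0,0,0, 0.5,0,0,-0.015,0, 0.5,0,0,-0.02,0]'; python3 -m creep '[0.5,0,0,-0.03,0, 0.5,0,0,-0.04,0, 0.5,0,0,-0.04,0, 0.5,0,0,0,0, 0.5,0,0,0,0]'; python3 -c "
from h import *
shot('wrist','w27');shot('side','s27')
cv2.imwrite('pics/s27c.png',cv2.resize(cv2.imread('pics/s27_raw.png')[130:280,160:340],None,fx=4,fy=4,interpolation=cv2.INTER_CUBIC))"; python3 plan.py .5 -.09 .2 -12.5
```

```text
time_s: 54.92
eef_pos: [0.6503, 0.0887, 0.1448]
eef_rot: [-3.128, 0.034, 1.35]
force: [0.0, 0.2, -0.9]
opening: 0.0424
time_s: 55.55
eef_pos: [0.6538, 0.0925, 0.2653]
eef_rot: [-3.136, 0.031, 1.35]
force: [0.1, -0.3, 0.0]
opening: 0.0426
t 55.65 pos [0.6537 0.0924 0.265 ] yaw 77.3 tilt 1.81 open 0.0424 F [ 0.8  0.7 -0.7] q6 0.37
spin total 89.8 dist 0.2472 n 9
[np.float64(-0.0233), np.float64(-0.0122), np.float64(0.008)] 10.0
[np.float64(-0.025), np.float64(-0.008), np.float64(0.008)] 10.0
[np.float64(-0.026), np.float64(-0.0035), np.float64(0.008)] 10.0
[np.float64(-0.0263), np.float64(0.0011), np.float64(0.008)] 10.0
[np.float64(-0.0257), np.float64(0.0056), np.float64(0.008)] 10.0
[np.float64(-0.0243), np.float64(0.01), np.float64(0.008)] 10.0
[np.float64(-0.0222), np.float64(0.014), np.float64(0.008)] 10.0
[np.float64(-0.0194), np.float64(0.0177), np.float64(0.008)] 10.0
[np.float64(-0.0161), np.float64(0.0208), np.float64(0.008)] 10.0
```

View pics/w27.png

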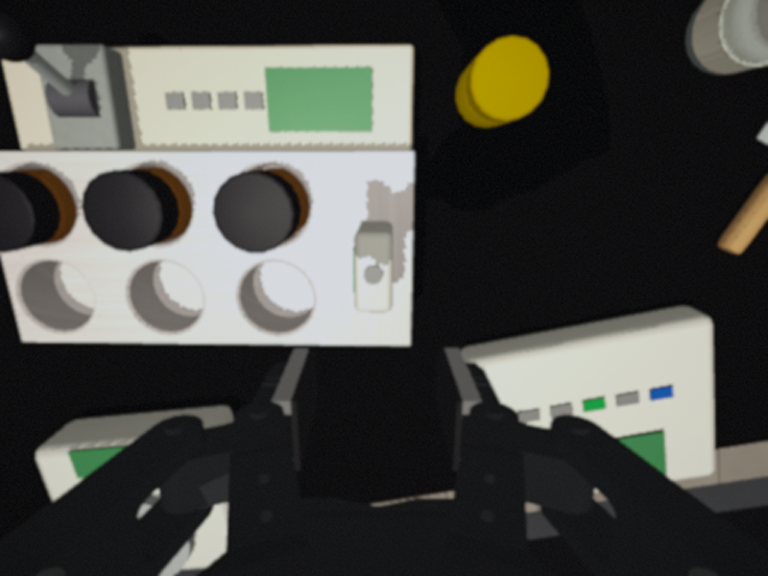

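View pics/s27c.png

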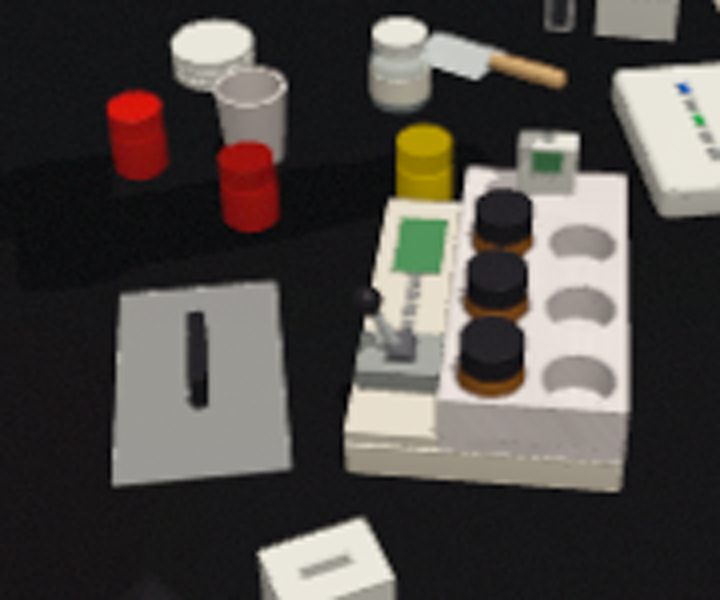

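```bash
python3 -c "
from h import *
c=load('w27'); s=camera_info('side')
print('head top wrist',onplane(c,373/1.5,274/1.5,.145))
print(onplane(s,160+ 366/4-.37,130+298/4-.37,.1247),'ball')
print('head top side', onplane(s,160+547/4-.37,130+136/4-.37,.145))
"; python3 plan.py .431 -.080 .23 77.5
```

```text
head top wrist [0.65055903 0.08722691 0.145     ]
[ 0.46861576 -0.08614223  0.1247    ] ball
head top side [0.64802147 0.09224833 0.145     ]
t 55.65 pos [0.6537 0.0924 0.265 ] yaw 77.3 tilt 1.81 open 0.0424 F [ 0.8  0.7 -0.7] q6 0.37
spin total -0.2 dist 0.2838 n 5
[np.float64(-0.0432), np.float64(-0.0358), np.float64(0.0085)] -0.0
[np.float64(-0.0432), np.float64(-0.0359), np.float64(0.0085)] -0.0
[np.float64(-0.0431), np.float64(-0.0359), np.float64(0.0085)] -0.0
[np.float64(-0.0431), np.float64(-0.0359), np.float64(0.0085)] -0.0
[np.float64(-0.0431), np.float64(-0.0359), np.float64(0.0085)] -0.0
```

Logger matches the slot position (6505, 0872 vs 6495, 0868). Now go behind the lever.

```bash
python3 -m creep '[1,-0.043,-0.036,0,0, 1,-0.043,-0.036,0,0, 1,-0.043,-0.036,0,0, 1,-0.043,-0.036,0,0, 1,-0.04,-0.036,0,0]'; python3 -m creep '[1,0,0,0,0, 1,0,0,0,0, 1,0,0,0,0, 1,0,0,0,0, 1,0,0,0,0]'; python3 plan.py .429 -.080 .115 77.5
```

```text
time_s: 56.28
eef_pos: [0.4246, -0.0774, 0.2627]
eef_rot: [-3.119, 0.036, 1.355]
force: [0.1, -0.5, 0.3]
opening: -0.0001
time_s: 56.9
eef_pos: [0.4228, -0.0773, 0.2606]
eef_rot: [-3.114, 0.036, 1.354]
force: [-1.1, -1.1, -0.1]
opening: -0.0001
t 56.9 pos [ 0.4228 -0.0773  0.2606] yaw 77.6 tilt 2.58 open -0.0001 F [-1.1 -1.1 -0.1] q6 0.06
spin total 0.1 dist 0.1458 n 3
[np.float64(0.0013), np.float64(0.0035), np.float64(0.0485)] 0.0
[np.float64(0.0013), np.float64(0.0035), np.float64(0.0485)] 0.0
[np.float64(0.0013), np.float64(0.0035), np.float64(0.0485)] 0.0
```

```bash
python3 -m creep '[1,0.001,0.002,0.04,0, 1,0.001,0.001,0.04,0, 1,0.001,0,0.04,0, 1,0,0,0.015,0, 1,0,0,0.005,0]'; python3 -m creep '[1,0,0,0,0, 1,0,0,0,0, 1,0,0,0,0, 1,0,0,0,0, 1,0,0,0,0]'; python3 plan.py .429 -.080 .115 77.5; python3 -c "
from h import *
shot('wrist','w28')"
```

```text
time_s: 57.52
eef_pos: [0.4252, -0.0779, 0.117]
eef_rot: [-3.118, 0.036, 1.358]
force: [-0.6, -0.3, 1.1]
opening: 0.0003
time_s: 58.15
eef_pos: [0.4276, -0.078, 0.1194]
eef_rot: [-3.123, 0.035, 1.358]
force: [-0.2, 0.3, 0.1]
opening: -0.0001
t 58.15 pos [ 0.4276 -0.078   0.1194] yaw 77.8 tilt 2.29 open -0.0001 F [-0.2  0.3  0.1] q6 0.06
spin total 0.3 dist 0.0051 n 1
[np.float64(-0.0015), np.float64(0.0018), np.float64(0.0045)] 0.3
```

View pics/w28.png

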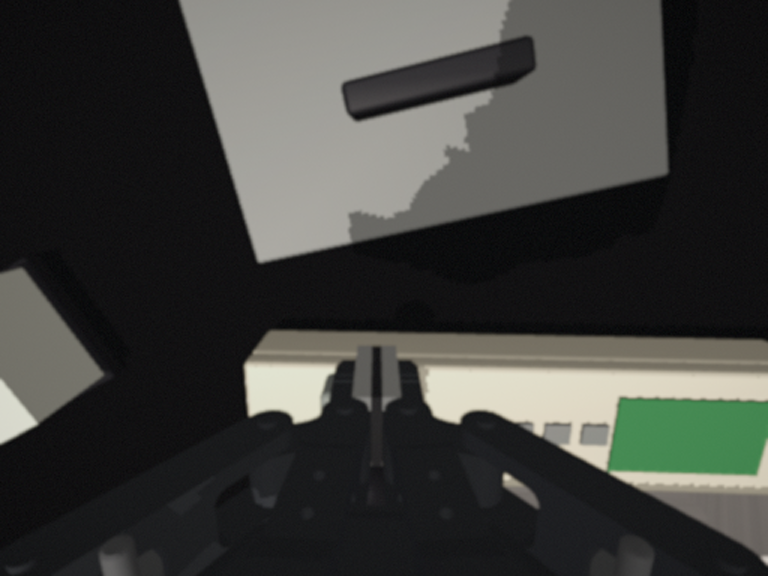

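```bash
python3 -m creep '[1,-0.001,0.015,0.003,0, 1,0,0.012,0,0, 1,0,0.012,0,0, 1,0,0.01,0,0, 1,0,0,0,0]'; python3 plan.py .5023 -.096 .115 77.5
```

```text
time_s: 58.82
eef_pos: [0.4786, -0.0905, 0.1148]
eef_rot: [-3.122, 0.036, 1.358]
force: [-0.2, 0.3, 0.9]
opening: -0.0002
t 58.83 pos [ 0.4786 -0.0905  0.1148] yaw 77.8 tilt 2.34 open -0.0002 F [-0.2  0.3  0.9] q6 0.05
spin total 0.3 dist 0.0244 n 1
[np.float64(-0.0004), np.float64(0.0244), np.float64(-0.0006)] 0.3
```

```bash
python3 -m creep '[1,0,0.008,0,0, 1,0,0.007,0,0, 1,0,0.005,0,0, 1,0,0,0,0, 1,0,0,0,0]'; python3 plan.py .5023 -.096 .115 77.5;python3 -c "
from h import *
shot('side','s29')
cv2.imwrite('pics/s29c.png',cv2.resize(cv2.imread('pics/s29_raw.png')[130:260,200:330],None,fx=5,fy=4.5,interpolation=cv2.INTER_CUBIC))"
```

```text
time_s: 59.45
eef_pos: [0.4988, -0.0947, 0.1138]
eef_rot: [-3.12, 0.036, 1.358]
force: [-0.3, 0.8, 0.1]
opening: -0.0007
t 59.45 pos [ 0.4988 -0.0947  0.1138] yaw 77.8 tilt 2.38 open -0.0007 F [-0.3  0.8  0.1] q6 0.05
spin total 0.3 dist 0.0039 n 1
[np.float64(-0.0005), np.float64(0.0037), np.float64(-0.0013)] 0.3
```

View pics/s29c.png

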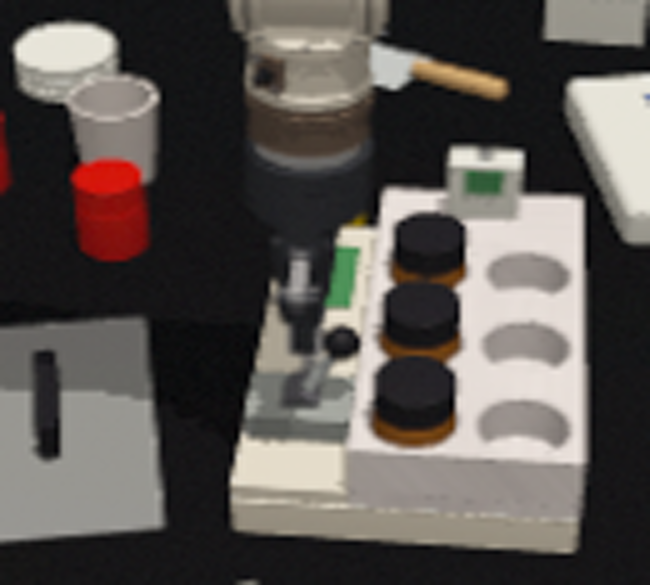

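Lever now leans towards the block. Push on until the stop answers.

```bash
python3 -m creep '[1,0,0.005,0,0, 1,0,0.003,0,0, 1,0,0.003,0,0, 1,0,0.002,0,0, 1,0,0,0,0]'; python3 plan.py .5023 -.096 .115 77.5
```

```text
time_s: 60.12
eef_pos: [0.5007, -0.0954, 0.1134]
eef_rot: [-3.098, 0.036, 1.359]
force: [-1.0, 0.0, 0.5]
opening: -0.0
t 60.12 pos [ 0.5007 -0.0954  0.1134] yaw 77.9 tilt 3.23 open -0.0 F [-1.   0.   0.5] q6 0.05
spin total 0.4 dist 0.0024 n 1
[np.float64(-0.0003), np.float64(0.0017), np.float64(-0.0016)] 0.4
```

```bash
python3 -m creep '[1,0,0.004,0,0, 1,0,0.004,0,0, 1,0,0.004,0,0, 1,0,0.004,0,0, 1,0,0.003,0,0]'; python3 plan.py .5023 -.096 .115 77.5;python3 -c "
from h import *
shot('side','s30')
cv2.imwrite('pics/s30c.png',cv2.resize(cv2.imread('pics/s30_raw.png')[180:230,240:290],None,fx=12,fy=12,interpolation=cv2.INTER_CUBIC))"
```

```text
time_s: 60.75
eef_pos: [0.5007, -0.0954, 0.1136]
eef_rot: [-3.06, 0.036, 1.36]
force: [-8.4, 1.7, 8.2]
opening: -0.0001
t 60.75 pos [ 0.5007 -0.0954  0.1136] yaw 77.9 tilt 5.08 open -0.0001 F [-8.4  1.7  8.2] q6 0.04
spin total 0.4 dist 0.0022 n 1
[np.float64(-0.0003), np.float64(0.0016), np.float64(-0.0016)] 0.4
```

View pics/s30c.png

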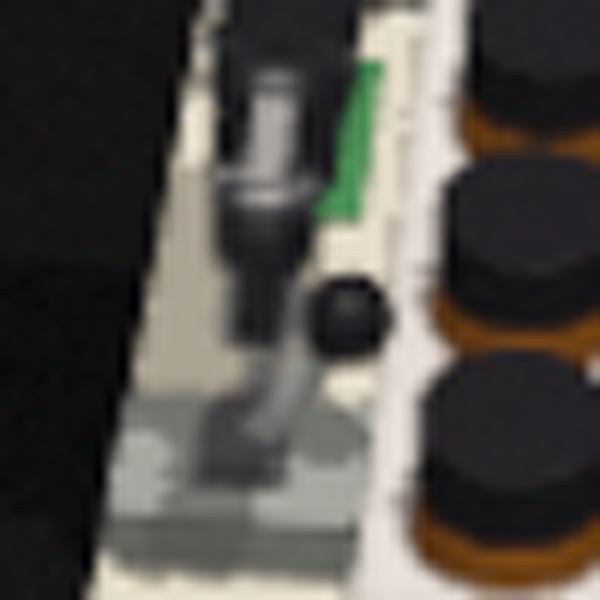

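```bash
python3 -c "
from h import *
print(onplane(camera_info('side'),240+347/12-.46,180+315/12-.46,.1247))"; python3 -m creep '[1,0,-0.005,0,0, 1,0,-0.015,0,0, 1,0,-0.02,0,0, 1,0,-0.02,0,0, 1,0,0,0,0]'; python3 -m creep '[1,0,0,-0.03,0, 1,0,0,-0.04,0, 1,0,0,-0.04,0, 1,0,0,-0.04,0, 1,0,0,0,0]'; python3 -c "
from h import *
shot('side','s31');shot('top','t31');shot('wrist','w31')
cv2.imwrite('pics/s31c.png',cv2.resize(cv2.imread('pics/s31_raw.png')[130:280,160:340],None,fx=4,fy=4,interpolation=cv2.INTER_CUBIC))"
```

```text
[ 0.52259066 -0.10125614  0.1247    ]
time_s: 61.42
eef_pos: [0.4459, -0.0834, 0.1191]
eef_rot: [-3.071, 0.036, 1.36]
force: [0.5, -0.1, 0.1]
opening: 0.0001
time_s: 62.05
eef_pos: [0.4647, -0.0817, 0.2738]
eef_rot: [-3.082, 0.035, 1.359]
force: [0.2, -0.0, -0.6]
opening: 0.0
```

View pics/s31c.png

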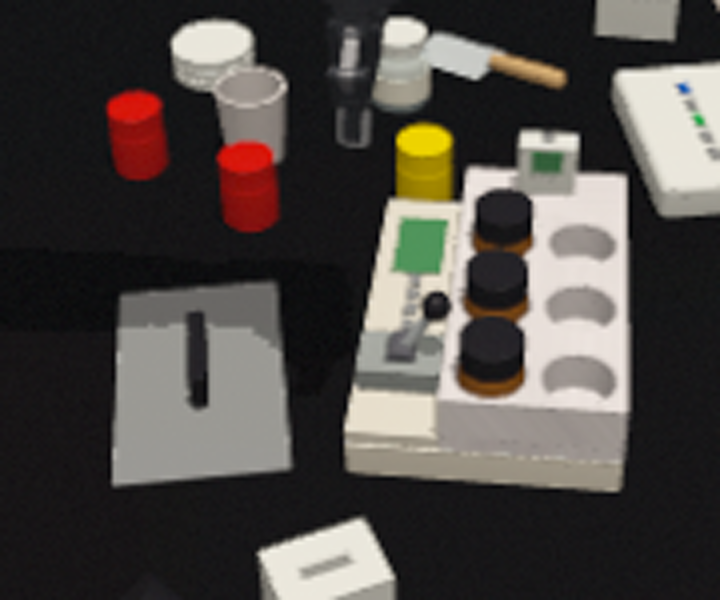

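View pics/t31.png

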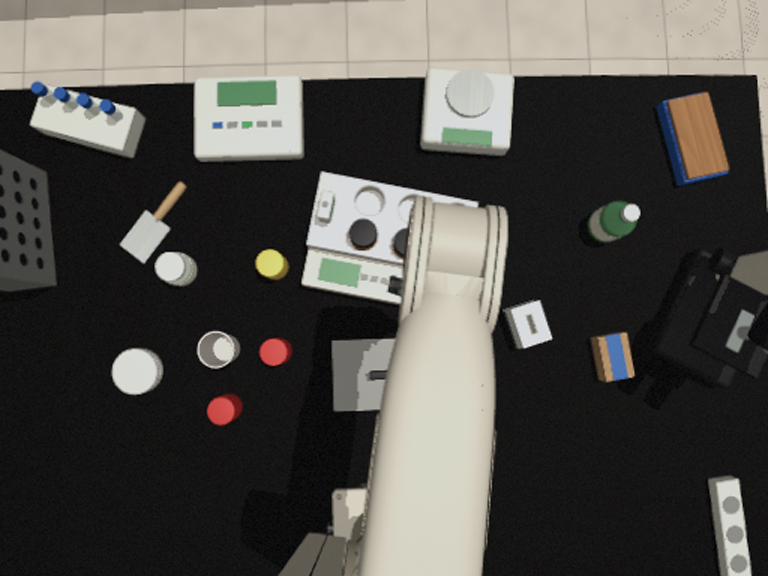

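```bash
python3 -c "
from cell import *
print(get_state()['time_s']); print(hand_in())"
```

```text
62.2
the job is handed in; nothing more can be done
None
```

I completed every step and handed the job in at 62 s of the 210 s allowed. `hand_in()` gives no verdict, so the result rests on my own last checks.

- **Cover:** it lies flat, grip up, on the bench in front of the heater, about 0.26 m from the heater's centre.
- **Jars:** three amber black-capped jars were present. All three sit upright in the row of pockets nearest the control panel. One of them had shifted about 5 cm while I placed the second jar, so I measured its position again before picking it up.
- **Logger:** its head was level with the block, and I measured it about 1 mm from the slot position (wrist view). The side view put it about 5 mm off in y. That view is less reliable in y, since it disagreed with the top view on the pockets too, so I trusted the wrist reading and the clean insertion without resistance.
- **Lever:** I pushed it against its stop. The ball travelled about 56 mm of the expected 57.5 mm, which is roughly 0.97 rad.
- **Other items:** they looked unmoved in the last top and side pictures, and the gripper was clear of everything.
- **Disagreements:** the wrist and top cameras disagreed by up to about 4 mm on the pocket positions; the jars went in without resistance at a blend of the two. The tool also gradually tilted by 2–5° over the moves, and I reduced this before placing the third jar.

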